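# Put the cover on the block heater

## Task

Make the block heater ready for use: take the aluminium transport strip off the top of the heater by its handle and drop it into the wire basket. Then take the cover plate from the sloping stand, lay it in the heater's recess without dropping it, and press it down until it lies level and fully home on the recess floor. Leave the bottle, beaker and keypad standing where they are.

Things in the scene. Friction and masses are not known exactly. Their poses are not given: they have to be found in the camera images.
- heater: White and teal block heater, a fixed box 190 (x) x 170 (y) x 80 mm high. Origin: centre of its underside, z up. In its top is a rectangular recess 138 (x) x 118 (y) mm, 12 mm deep, centred; the rim around it is 26 mm wide, its top 80 mm above the origin.
- recess (a point): Centre of the recess floor, 68 mm above the heater's origin, same axes. Two dark steel seat rails (126 mm along x, 20 mm wide, centred at y = +42 and -42 mm) stand up to 7 mm proud of this floor, often unequally; they slide down stiffly (5 N each), stay where pushed, and end flush with the floor.
- rail_left (a joint): How far the seat rail at y = +42 mm has been pushed down: 0 = 7 mm proud of the recess floor, 0.007 = flush with it (fully down).
- rail_right (a joint): The same for the seat rail at y = -42 mm.
- cover: White plastic cover plate, 130 (x) x 110 (y) x 12 mm, 0.26 kg, with a black fin handle amid its top: 14 (x) x 70 (y) mm, 36 mm tall, fin top 48 mm above the underside. Origin: centre of underside, z out through the fin. Starts on the sloping stand, tilted 30 degrees. Fits the recess long side to long side, either way round, 4 mm play all round; home, its top is flush with the rim.
- stand: Fixed grey stand, 150 x 140 mm, 95 mm high, whose sloping face rises 30 degrees towards its own +x (the face looks to its -x and up, away from the robot) and carries the cover; a 10 mm high lip along the low edge holds the cover's -x edge. Origin: centre of its underside.
- strip: Transport strip of aluminium, 50 (x) x 150 (y) x 6 mm, about 0.17 kg, lying across the heater's rim over the recess, with a black fin-shaped handle in the middle of its top: 14 mm (x) x 60 mm (y), 36 mm tall, top 42 mm above the underside. Origin: centre of the underside, z up through the fin.
- basket: Fixed open wire basket, 220 (x) x 160 (y) x 80 mm high, 4 mm walls and floor, inside 212 x 152 mm. Origin: centre of its underside, z up.
- bottle: Bystander: amber glass bottle, 72 mm across, 150 mm high. Origin: centre of the underside.
- beaker: Bystander: open glass beaker, 76 mm across the rim, 100 mm high. Origin: centre of the underside.
- keypad: Bystander: flat teal keypad, 75 (x) x 150 (y) x 25 mm high. Origin: centre of the underside.
Not all that is in view belongs to the job. Leave any turquoise look-alike of the cover alone. There is more than one size of the strip; the job needs the larger.

How it is judged:
By the outcome, as a careful person would: the job done as asked, in the order asked, and still so for the second after the job is handed in, with the robot touching nothing.
It also fails if it takes over 58 s, if anything falls off the work surface, if the arm or the gripper's body presses on something with over 40 N, if the wrist force passes 120 N, or if a joint passes its speed limit or range.

## Robot

A 6-joint arm with a two-finger parallel gripper is mounted at the origin on the work surface. World frame = base frame: x ahead of the robot, y to its left, z up, the work surface at z = 0. Lengths are in mm, angles in rad, forces in N, time in s.
With the tool pointing down it reaches from about 400 to 925 mm from the base axis. Payload 12.5 kg.
Tool frame: the origin (TCP) lies midway between the tips of the shut fingers; the grasp point (between the pads) lies 19 mm behind it; z points along the fingers, y is the direction in which the jaws open and shut (so a half turn about z gives the same grasp; the last joint's range is limited). The gripper opens to 95 mm and grips with 3 to 60 N. Pads are 20 mm wide; open, the fingers measure 119 mm over their backs; the gripper's body (75 mm by 180 mm) begins 59 mm behind the grasp point.
Start: joints at [-1.435, 0.491, 1.559, -0, 1.092, -0.106], TCP at [149.679, -606.833, 190.561] pointing down, gripper open.
Joint ranges: [-3.1, 3.1], [-0.84, 2.19], [0.05, 2.79], [-1.13, 4.28], [0.06, 2.93], [-2.69, 2.69]. Speed limits (rad/s): [2.22, 2.22, 2.79, 3.14, 3.14, 3.14].

## Interface

Orientations are given as [roll, pitch, yaw] about the fixed x, y, z axes, in that order (R = Rz(yaw) Ry(pitch) Rx(roll)).
In Python, from cell import env, eyes, job_done, boxes_of, regions_of gives the robot as it stands.
- The arm moves only by the tool send_rows, never from a script. Its argument "plan" is text: rows parted by semicolons, each of 5 numbers parted by spaces: the shift along the tool's x, y, z in mm, then the turn about the tool's z in rad, then the finger opening in mm, from 0 to 95.1. In form: x y z roll gripper; .... A call has 1 to 8 rows; each row shifts and turns the pose as measured when the row begins, along the tool's axes as they then stand; what a row does not reach is not made up. A row lasts 1/10 s, in which the tool goes at most 50 mm and 8.59 degrees, less where a joint would pass 70% of its speed; a pose out of reach is approached as far as the arm can. A call with a gripper value outside its range is refused whole. The fingers move at their own pace and stop on an object; the grip force is fixed at half the most. Time passes only in rows, so rows that do not move let the fingers close. It gives the time, the measured TCP pose, the force and the opening at its end, in the units of the state.
- env.state(): the state, without advancing time (a new reading comes with each control period).
- eyes.read_camera(name): name is "scene" or "top"; returns a dict with "image" (480x640x3 uint8, red, green, blue), "vertical_fov" (degrees; the focal length in pixels is half the picture's height over the tangent of half this angle, whatever the lens; pixels are square), "cx", "cy" (the principal point, pixels), "extrinsics" (4x4, takes a point from camera to world coordinates). Camera axes: x right, y up, looking along -z (the intrinsics and any distortion apply to the point x, -y, -z); pixel columns grow to the right and rows downward; lengths in mm; the calibration is good to about 2 mm. A picture is of the moment at which its call begins. There is no depth.
- job_done(): hands the job in, once; it reports no verdict.
Trained networks look in a picture, given as the dict that the camera call returned (one of the last four; its "shot" number tells which), for a name from the list of things; names that differ only in an ending like _2 or _b are one class to them, and where a whole thing is asked for, a point or a joint stands for the part that bears it (a point fixed in the world has none). Each returns a list of dicts, best first, with "confidence" (0 to 1); they miss things now and then, are a little off and sometimes report something else, mostly with a low value. They report only what shows in the picture. A call takes as long as a camera call. They do not tell look-alikes from the thing itself.
- boxes_of(target, picture): "bbox" ([left, top, width, height] in pixels, round what is visible of it).
- regions_of(target, picture): "pixels" (480x640 bool, what is visible of it) and "bbox" ([left, top, width, height] in pixels, round what is visible of it).
The state is a dict: "t": time; "joints": joint angles; "qvel": joint speeds; "tau": joint torques, N m; "eef_pos": TCP position; "tcp_rot": TCP orientation; "ft_force": force on the tool from outside, world axes, zero at the start; "moment": the same for the moment, N m; "opening": opening from 0.0 (shut) to 1.0 (fully open).
Only numpy, scipy, OpenCV 4.12 (cv2) and the standard library are available. Lean on these libraries where they do the work, as an engineer would, in place of code of your own. Each camera call takes 0.05 s, during which the arm holds its last target.

## Working session

There is one attempt and no reset: what is moved stays moved. The work goes in short steps, Python scripts to look and compute and a tool call to move; the robot and the scene stay as the last step left them, time stands still between calls to the robot, and variables do not carry over. Pictures are saved under pics/ and viewed, and the job is handed in when it is done.

Besides the shell and the picture viewer there is one more tool, called after "Request:" by a JSON object that holds its "op" and its "data", one argument or row to a line. send_rows: Moves the arm, as the interface text tells. Its arguments: {"type":"object","properties":{"plan":{"type":"string"}},"required":["plan"]}

```bash
ls; mkdir -p pics
python3 - <<'E'
from cell import env, eyes, job_done, boxes_of, regions_of
import cv2, numpy as np
print(env.state())
for n in ("scene","top"):
    p=eyes.read_camera(n)
    cv2.imwrite(f"pics/{n}0.png",p["image"][:,:,::-1])
    print({k:v for k,v in p.items() if k!="image"})
    for t in ["heater","cover","stand","strip","basket","bottle","beaker","keypad"]:
        print(n,t,[(b["bbox"],round(b["confidence"],2)) for b in boxes_of(t,p)])
E
```

```text
pics
{'t': 0.0, 'joints': array([-1.43459566e+00,  4.91582180e-01,  1.55946698e+00, -2.82838888e-05,
        1.09169704e+00, -1.05595223e-01]), 'qvel': array([-0.00065389,  0.00080338, -0.00044352,  0.00054709,  0.00118341,
       -0.00127093]), 'tau': array([-8.85289792e-04, -6.12638927e+01, -2.58180320e+01,  6.92061125e-02,
        4.81661002e-02, -7.93438403e-05]), 'eef_pos': array([ 149.63363744, -606.53512386,  189.94167723]), 'tcp_rot': array([-3.14044289e+00, -9.66380916e-05,  2.41808886e-01]), 'ft_force': array([0.40424115, 0.58844433, 0.5338532 ]), 'moment': array([-0.03005563,  0.0364276 ,  0.00621632]), 'opening': 1.0001923069712673}
{'vertical_fov': 57.06306441362291, 'cx': 334.16555402665756, 'cy': 242.65357563015868, 'extrinsics': array([[-1.50827349e-01, -7.23635905e-01,  6.73499954e-01,
         1.37241451e+03],
       [ 9.88513840e-01, -1.16994315e-01,  9.56698429e-02,
         5.85980634e+00],
       [ 9.56553255e-03,  6.80193654e-01,  7.32970049e-01,
         9.27716219e+02],
       [ 0.00000000e+00,  0.00000000e+00,  0.00000000e+00,
         1.00000000e+00]]), 'sh
[... 790 characters left out ...]
-01,  1.82633203e-02, -8.53485885e-03,
        -8.88908558e+01],
       [-7.13736688e-03,  7.52611411e-02,  9.97138315e-01,
         1.27317825e+03],
       [ 0.00000000e+00,  0.00000000e+00,  0.00000000e+00,
         1.00000000e+00]]), 'shot': 2}
top heater [([250.3, 202.0, 84.1, 92.8], 0.82)]
top cover [([488.0, 223.6, 58.6, 47.5], 0.86), ([399.6, 236.8, 52.5, 60.1], 0.83)]
top stand [([391.0, 237.8, 66.0, 73.1], 0.97)]
top strip [([235.3, 315.9, 34.3, 44.4], 0.94), ([261.3, 243.1, 61.8, 28.2], 0.93)]
top basket [([96.3, 223.1, 84.6, 100.2], 0.63)]
top bottle [([185.2, 125.3, 40.1, 43.2], 0.77)]
top beaker [([369.0, 142.8, 32.1, 32.6], 0.77)]
top keypad [([303.2, 219.4, 16.2, 57.1], 0.42)]
```

View pics/scene0.png

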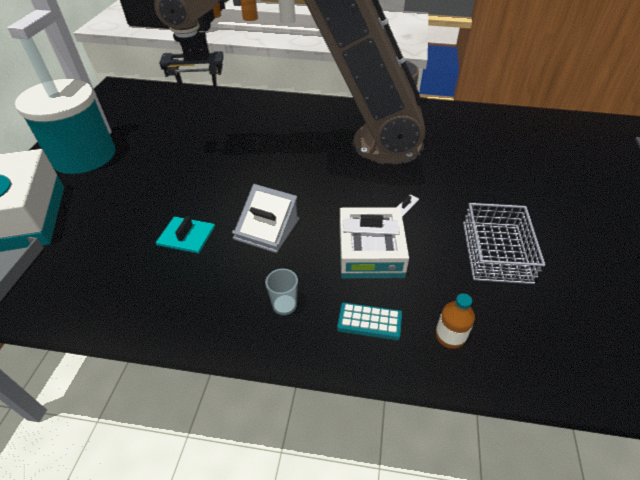

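View pics/top0.png

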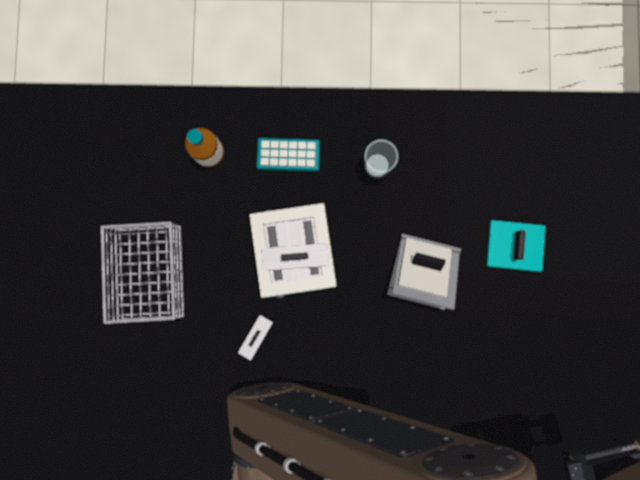

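Run:
```python
import cv2
a=cv2.imread("pics/top0.png")[190:330,220:420]
cv2.imwrite("pics/top0c.png",cv2.resize(a,None,fx=4,fy=4,interpolation=cv2.INTER_CUBIC))
a=cv2.imread("pics/top0.png")[200:330,370:570]
cv2.imwrite("pics/top0d.png",cv2.resize(a,None,fx=4,fy=4,interpolation=cv2.INTER_CUBIC))
a=cv2.imread("pics/scene0.png")[165:295,225:425]
cv2.imwrite("pics/scene0c.png",cv2.resize(a,None,fx=4,fy=4,interpolation=cv2.INTER_CUBIC))
```

```text
(no output)
```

View pics/top0c.png

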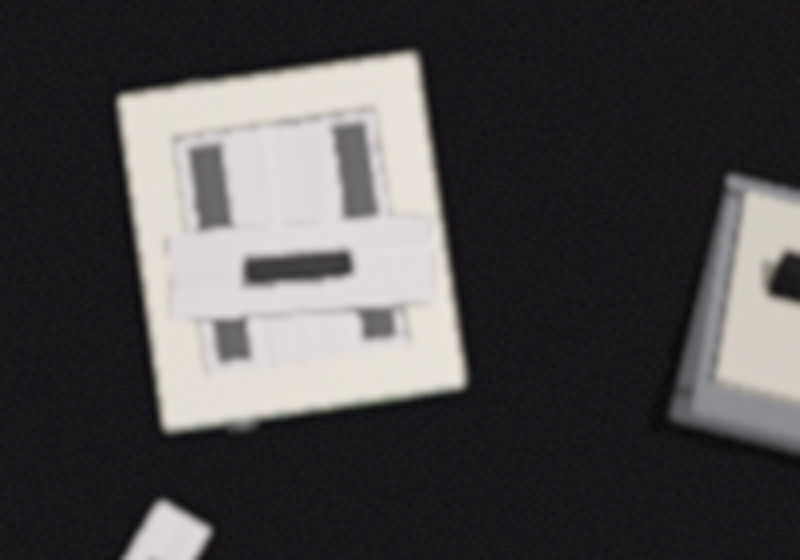

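View pics/top0d.png

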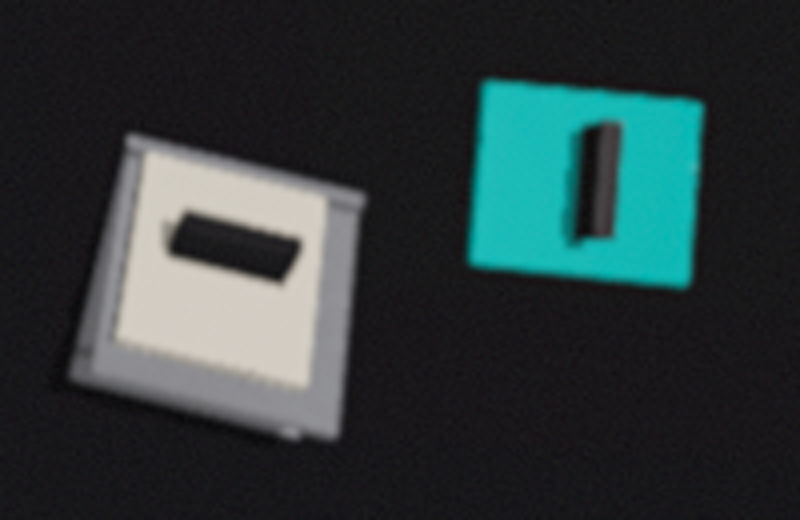

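View pics/scene0c.png

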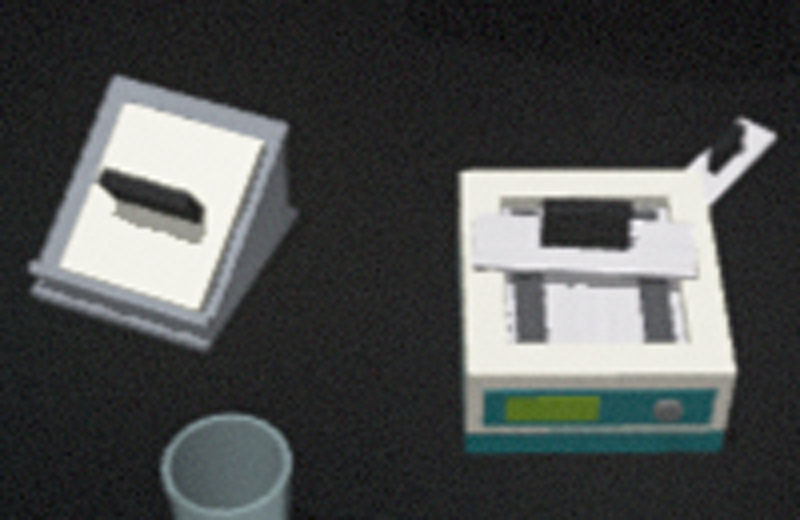

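The top view shows the heater at about (292,250) with the large strip across it, fin at about (294,257). The cover is on the grey stand at about (427,267). The basket is at (141,272). The turquoise decoy at (517,246) and the small strip at (256,338) have to stay put. Next I'll fit poses from the corners.

```bash
cat > h.py <<'E'
import numpy as np, cv2, pickle
from scipy.optimize import least_squares
def proj(p,P):
    E=p["extrinsics"];P=np.atleast_2d(P)
    c=(P-E[:3,3])@E[:3,:3]
    f=240/np.tan(np.radians(p["vertical_fov"])/2)
    return np.stack([p["cx"]+f*c[:,0]/-c[:,2], p["cy"]-f*c[:,1]/-c[:,2]],1)
def Rz(a): c,s=np.cos(a),np.sin(a);return np.array([[c,-s,0],[s,c,0],[0,0,1]])
def Ry(a): c,s=np.cos(a),np.sin(a);return np.array([[c,0,s],[0,1,0],[-s,0,c]])
def uncrop(pts,off,s): return (np.array(pts,float)+.5)/s-.5+np.array(off)
def rect(lx,ly,z): # corners (+,+),(+,-),(-,-),(-,+)
    return np.array([[lx/2,ly/2,z],[lx/2,-ly/2,z],[-lx/2,-ly/2,z],[-lx/2,ly/2,z]])
def shot(n,name=None):
    from cell import eyes
    p=eyes.read_camera(n)
    if name: cv2.imwrite(f"pics/{name}.png",p["image"][:,:,::-1])
    return p
def tomm(p,uv,z):
    E=p["extrinsics"];f=240/np.tan(np.radians(p["vertical_fov"])/2)
    d=E[:3,:3]@np.array([(uv[0]-p["cx"])/f,-(uv[1]-p["cy"])/f,-1])
    return E[:3,3]+d*(z-E[2,3])/d[2]
E
python3 - <<'E'
from h import *
ps={n:shot(n) for n in("scene","top")}
pickle.dump(ps,open("p0.pkl","wb"))
T,S=ps["top"],ps["scene"]
ct=lambda l:uncrop(l,(220,190),4); cd=lambda l:uncrop(l,(370,200),4); cs=lambda l:uncrop(l,(225,165),4)
def fit(obs,x0,tilt=0,fz=None):
    def pose(x):
        R=Rz(x[2])@Ry(tilt); z=fz if fz is not None else x[3]
        return R,np.array([x[0],x[1],z])
    def res(x):
        R,t=pose(x)
        return np.concatenate([(proj(c,P@R.T+t)-uv).ravel() for c,P,uv in obs])
    r=least_squares(res,x0,loss="soft_l1"); 
    print(np.round(r.x,3),"rms",np.round(np.sqrt(np.mean(res(r.x)**2)),2)); print(np.round(res(r.x),1))
    return r.x
rim=rect(190,170,80)
a=[(T,rim,ct([(117,95),(420,50),(467,387),(163,433)]))]
b=[(S,rim[[0,1]],cs([(735,375),(465,376)])),(S,rim[[2]],cs([(459,172)]))]
b=[(S,rim[[1,0,2]],cs([(465,376),(735,375),(459,172)]))]
print("heater T");fit(a,[450,0,0.1],fz=0)
print("heater S");fit(b,[450,0,0.1],fz=0)
print("both");fit(a+b,[450,0,0.1],fz=0)
print("recess T");fit([(T,rect(138,118,80),ct([(172,135),(375,107),(410,342),(207,374)]))],[450,0,.1],fz=0)
print("strip")
fit([(T,rect(50,150,6),ct([(165,238),(432,215),(433,302),(170,318)])),(T,rect(14,60,42),ct([(245,258),(352,250),(352,275),(245,283)]))],[450,0,0.1],fz=80)
fit([(S,rect(50,150,6)[[1,0]],cs([(472,266),(697,274)])),(S,rect(14,60,42),cs([(633,205),(543,203),(543,199),(633,199)]))],[450,0,0.1],fz=80)
print("cover")
oT=[(T,rect(130,110,12),cd([(308,388),(117,340),(147,152),(327,196)])[[1,0,3,2]])]
# scene: (+,+),(+,-),(-,-),(-,+) ; stand +x toward robot => world up in image; cover +y = world -y = image left
oS=[(S,rect(130,110,12),cs([(125,103),(265,138),(205,312),(60,266)]))]
for x0 in ([450,-300,3.0,50],):
    fit(oT,x0,tilt=-np.pi/6); fit(oS,x0,tilt=-np.pi/6); fit(oT+oS,x0,tilt=-np.pi/6)
E
```

```text
heater T
[ 5.3745e+02 -1.0610e+01  1.6100e-01] rms 0.98
[ 1.2  0.6 -1.   1.3 -0.8 -0.5  0.7 -1.3]
heater S
[ 5.37571e+02 -1.08110e+01  1.66000e-01] rms 0.2
[ 0.3  0.  -0.4 -0.1  0.1  0.1]
both
[ 5.37515e+02 -1.06470e+01  1.63000e-01] rms 0.75
[ 1.1  0.6 -1.1  1.2 -0.8 -0.6  0.8 -1.3  0.2 -0.1 -0.4  0.   0.2  0. ]
recess T
[ 5.38258e+02 -1.01450e+01  1.68000e-01] rms 0.35
[-0.2 -0.   0.2 -0.7  0.4  0.4 -0.4  0.2]
strip
[ 5.21019e+02 -1.67700e+01  9.00000e-02] rms 0.53
[ 0.3 -0.9 -0.4  0.1  0.9  0.4  0.4  1.1 -0.8 -0.2 -0.2 -0.2  0.2 -0.1
 -0.3 -0.1]
[519.404 -16.423  -6.17 ] rms 0.79
[ 0.  -0.3  0.1 -0.4  0.2  1.8 -0.1  1.6 -0.2 -1.1 -0.  -0.3]
cover
[ 497.576 -534.926  -15.111 -849.619] rms 29.09
[ 59.5  -6.1 -11.4  -2.8 -35.   21.5  32.5  17.7]
[ 505.245 -311.302    2.932   58.051] rms 0.42
[ 0.  -0.5  0.1  0.1 -0.5 -0.3  0.4  0.8]
[ 485.263 -318.834    2.981   37.765] rms 24.09
[ 49.8  17.  -46.2  -3.8 -46.8  -2.9  43.6  16.3  -0.9   0.6  -1.   -0.3
   0.6  -1.2   1.4   1.4]
```

Run:
```python
from h import *
ps=pickle.load(open("p0.pkl","rb"))
T,S=ps["top"],ps["scene"]
cd=lambda l:uncrop(l,(370,200),4); cs=lambda l:uncrop(l,(225,165),4)
def fit(obs,x0,tilt=0,fz=None):
    def res(x):
        R=Rz(x[2])@Ry(tilt); t=np.array([x[0],x[1],fz if fz is not None else x[3]])
        return np.concatenate([(proj(c,P@R.T+t)-uv).ravel() for c,P,uv in obs])
    r=least_squares(res,x0,loss="soft_l1"); 
    print(np.round(r.x,3),"rms",np.round(np.sqrt(np.mean(res(r.x)**2)),2)); print(np.round(res(r.x),1))
    return r.x
oT=[(T,rect(130,110,12),cd([(308,388),(117,340),(147,152),(327,196)]))]
oS=[(S,rect(130,110,12),cs([(125,103),(265,138),(205,312),(60,266)]))]
# fin top: in top crop right end top edge etc. upper edge visible is -x face top edge..
oF=[(T,rect(14,70,48)[[2,3]],cd([(188,211),(301,240)]))]
oF2=[(S,rect(14,70,48)[[2,3]],cs([(203,221),(101,186)]))]
x0=[500,-310,2.93,58]
ti=-np.pi/6
for o in (oT,oS,oT+oS,oT+oS+oF): fit(o,x0,ti)
# stand top edge
print("basket")
def cr(pic,off,size,name,s):
    a=cv2.cvtColor(pic["image"],cv2.COLOR_RGB2BGR)[off[1]:off[1]+size[1],off[0]:off[0]+size[0]]
    cv2.imwrite(f"pics/{name}.png",cv2.resize(a,None,fx=s,fy=s,interpolation=cv2.INTER_CUBIC))
cr(T,(85,210),(110,130),"bT",4.5); cr(S,(455,190),(100,100),"bS",5)
```

```text
[ 500.223 -314.7      2.915   56.544] rms 0.27
[ 0.4 -0.2 -0.2 -0.3 -0.3  0.1  0.1  0.4]
[ 505.245 -311.302    2.932   58.051] rms 0.42
[ 0.  -0.5  0.1  0.1 -0.5 -0.3  0.4  0.8]
[ 500.21  -314.574    2.919   53.204] rms 0.51
[ 0.1 -0.3 -0.4 -0.2 -0.7  0.3 -0.4  0.4 -0.1 -0.5 -0.5  0.3 -1.4 -0.5
 -0.1  0.4]
[ 499.782 -314.844    2.917   52.654] rms 0.6
[ 0.1 -0.1 -0.3 -0.  -0.6  0.5 -0.3  0.6 -0.1 -0.5 -0.5  0.3 -1.5 -0.4
 -0.1  0.4 -1.4 -0.4  0.7 -0.2]
basket
```

View pics/bT.png

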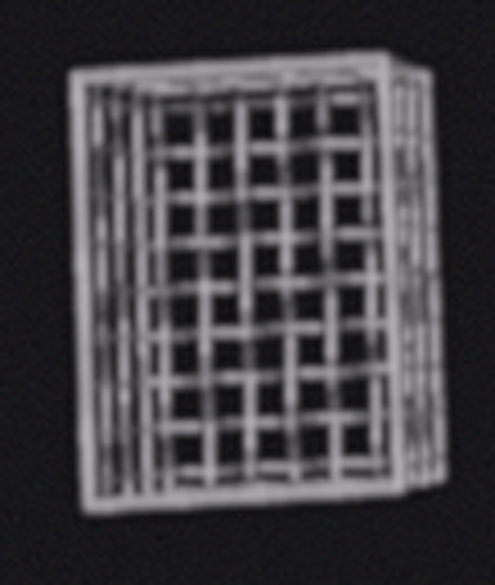

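View pics/bS.png

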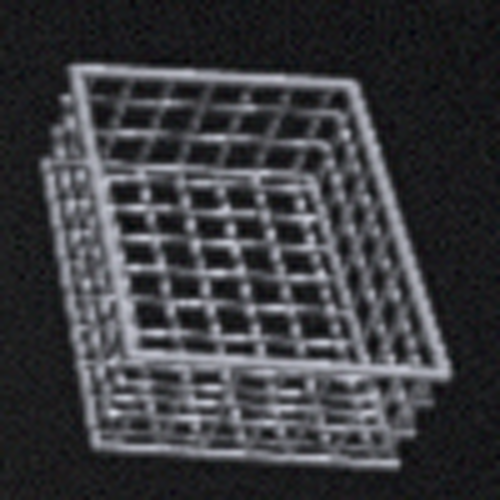

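Run:
```python
from h import *
ps=pickle.load(open("p0.pkl","rb"))
T,S=ps["top"],ps["scene"]
cd=lambda l:uncrop([l],(370,200),4)[0]; cs=lambda l:uncrop([l],(225,165),4)[0]; ct=lambda l:uncrop([l],(220,190),4)[0]
def tri(a,b):
    r=least_squares(lambda X:np.concatenate([proj(T,X)[0]-a,proj(S,X)[0]-b]),[500,-300,60])
    return np.round(r.x,1),np.round(r.fun,1)
print("stand top -y",tri(cd((340,438)),cs((117,75))))
print("stand top +y",tri(cd((92,385)),cs((288,123))))
print("stand low -y",tri(cd((366,196)),cs((33,265))))
print("stand low +y",tri(cd((127,138)),cs((210,325))))
for n,a,b in (("c++",(308,388),(125,103)),("c+-",(117,340),(265,138)),("c--",(147,152),(205,312)),("c-+",(327,196),(60,266))):
    print(n,tri(cd(a),cs(b)))
print("fin",tri(cd((188,211)),cs((203,221))),tri(cd((301,240)),cs((101,182))))
print("heater rim",tri(ct((117,95)),cs((735,375))),tri(ct((420,50)),cs((465,376))),tri(ct((467,387)),cs((459,172))))
print("basket")
def fit(obs,x0,fz):
    def res(x):
        R=Rz(x[2]); t=np.array([x[0],x[1],fz])
        return np.concatenate([(proj(c,P@R.T+t)-uv).ravel() for c,P,uv in obs])
    r=least_squares(res,x0); print(np.round(r.x,3),np.round(res(r.x),1))
fit([(T,rect(220,160,80),uncrop([(72,70),(388,55),(403,490),(85,512)],(85,210),4.5))],[480,350,0],0)
fit([(S,rect(220,160,80)[[0,1,2,3]],uncrop([(448,375),(125,362),(75,70),(352,82)],(455,190),5))],[480,350,0],0)
```

```text
stand top -y (array([ 410.7, -373.5,   95.3]), array([-0.6,  0.1, -0.9, -0.1]))
stand top +y (array([ 437.6, -237.6,   90.7]), array([ 0., -0.,  0.,  0.]))
stand low -y (array([ 549.7, -403.9,   31.6]), array([-0.8,  0.2, -0.9, -0.1]))
stand low +y (array([ 582.3, -265.1,   27.5]), array([ 0., -0.,  0.,  0.]))
c++ (array([ 438.2, -357.5,   93.5]), array([-0.,  0., -0., -0.]))
c+- (array([ 462.8, -249.8,   96.9]), array([-0.3,  0.1, -0.4, -0. ]))
c-- (array([ 573.5, -274.1,   30.3]), array([-1. ,  0.2, -1.2, -0.1]))
c-+ (array([ 549.5, -381.8,   33.5]), array([-0.2,  0. , -0.2, -0. ]))
fin (array([ 535.4, -286.3,   80.5]), array([-2.7,  0.5, -3.3, -0.4])) (array([ 520.6, -353. ,   92.2]), array([-0.4,  0.1, -0.4, -0.1]))
heater rim (array([618.7,  90.3,  81.7]), array([ 0.3, -0. ,  0.3, -0. ])) (array([647.4, -80.6,  82.3]), array([-0.4,  0. , -0.5, -0. ])) (array([ 456.2, -111.3,   78.7]), array([-0.2,  0. , -0.2, -0. ]))
basket
[4.80450e+02 3.41237e+02 7.70000e-02] [ 0.3  0.7 -0.2 -0.1 -0.   0.1 -0.  -0.7]
[4.82427e+02 3.40929e+02 7.60000e-02] [ 0.2  0.7  0.4 -0.7 -1.  -0.5  0.3  0.3]
```

```bash
cat > plan.py <<'E'
import sys,numpy as np
from cell import env
# usage: plan.py x y z yaw grip(mm) [step mm]
def wrap(a): return (a+np.pi)%(2*np.pi)-np.pi
def main(x,y,z,yaw,g,step=45):
    s=env.state(); p=np.array(s["eef_pos"]); a=s["tcp_rot"][2]; t=np.array([x,y,z]); out=[]
    print("t",round(s["t"],2),"pos",np.round(p,1),"rot",np.round(s["tcp_rot"],3),"F",np.round(s["ft_force"],1),"op",round(s["opening"]*95.1,1),"q",np.round(s["joints"],2))
    d=t-p; da=wrap(yaw-a)
    n=max(int(np.ceil(max(np.linalg.norm(d)/step,abs(da)/0.13))),1)
    print("rows needed",n,"dist",np.round(d,1),"dyaw",round(da,3))
    for i in range(min(n,8)):
        c,sn=np.cos(a),np.sin(a); w=d/n
        out.append("%.0f %.0f %.0f %.2f %g"%(c*w[0]+sn*w[1], sn*w[0]-c*w[1], -w[2], -da/n, g) if step>5 else "%.1f %.1f %.1f %.3f %g"%(c*w[0]+sn*w[1], sn*w[0]-c*w[1], -w[2], -da/n, g))
        a+=da/n
    print("; ".join(out))
if __name__=="__main__": main(*map(float,sys.argv[1:]))
E
python3 plan.py 520.5 -16.7 200 1.661 95
```

```text
t 1.0 pos [ 149.7 -606.8  190.6] rot [3.142 0.    0.242] F [ 0.3  0.7 -0.2] op 95.4 q [-1.43  0.49  1.56 -0.    1.09 -0.11]
rows needed 16 dist [370.8 590.1   9.4] dyaw 1.419
31 -30 -1 -0.09 95; 34 -27 -1 -0.09 95; 36 -24 -1 -0.09 95; 38 -21 -1 -0.09 95; 40 -17 -1 -0.09 95; 41 -14 -1 -0.09 95; 42 -10 -1 -0.09 95; 43 -6 -1 -0.09 95
```

Request:
{"op": "send_rows", "data": {
  "plan": "31 -30 -1 -0.09 95; 34 -27 -1 -0.09 95; 36 -24 -1 -0.09 95; 38 -21 -1 -0.09 95; 40 -17 -1 -0.09 95; 41 -14 -1 -0.09 95; 42 -10 -1 -0.09 95; 43 -6 -1 -0.09 95"
}}

```text
t: 1.8
eef_pos: [334.0, -304.9, 197.8]
tcp_rot: [3.139, 0.001, 0.981]
ft_force: [0.5, -0.2, -0.8]
opening: 0.997
```

```bash
python3 plan.py 520.5 -16.7 200 1.661 95
```

```text
t 1.8 pos [ 334.  -304.9  197.8] rot [3.139e+00 1.000e-03 9.810e-01] F [ 0.5 -0.2 -0.8] op 94.8 q [-0.89  0.24  1.95 -0.    0.95 -0.3 ]
rows needed 8 dist [186.5 288.2   2.2] dyaw 0.68
43 -1 -0 -0.08 95; 43 3 -0 -0.08 95; 42 7 -0 -0.08 95; 42 10 -0 -0.08 95; 41 14 -0 -0.08 95; 39 17 -0 -0.08 95; 38 20 -0 -0.08 95; 36 24 -0 -0.08 95
```

Tracks well.

Request:
{"op": "send_rows", "data": {
  "plan": "43 -1 0 -0.08 95; 43 3 0 -0.08 95; 42 7 0 -0.08 95; 42 10 0 -0.08 95; 41 14 0 -0.09 95; 39 17 0 -0.09 95; 38 20 0 -0.09 95; 36 24 0 -0.09 95"
}}

```text
t: 2.6
eef_pos: [526.4, -2.3, 199.6]
tcp_rot: [3.136, 0.006, 1.69]
ft_force: [0.7, -0.7, -0.9]
opening: 0.997
```

```bash
python3 plan.py 520.5 -16.7 140 1.661 95
python3 - <<'E'
from h import *
shot("top","t1");shot("scene","s1")
a=cv2.imread("pics/s1.png")[165:295,300:460];cv2.imwrite("pics/s1c.png",cv2.resize(a,None,fx=5,fy=4.5))
E
```

```text
t 2.6 pos [526.4  -2.3 199.6] rot [3.136 0.006 1.69 ] F [ 0.7 -0.7 -0.9] op 94.8 q [-0.13  0.34  1.79 -0.    1.   -0.24]
rows needed 2 dist [ -5.9 -14.4 -59.6] dyaw -0.029
-7 -4 30 0.01 95; -7 -4 30 0.01 95
```

View pics/s1c.png

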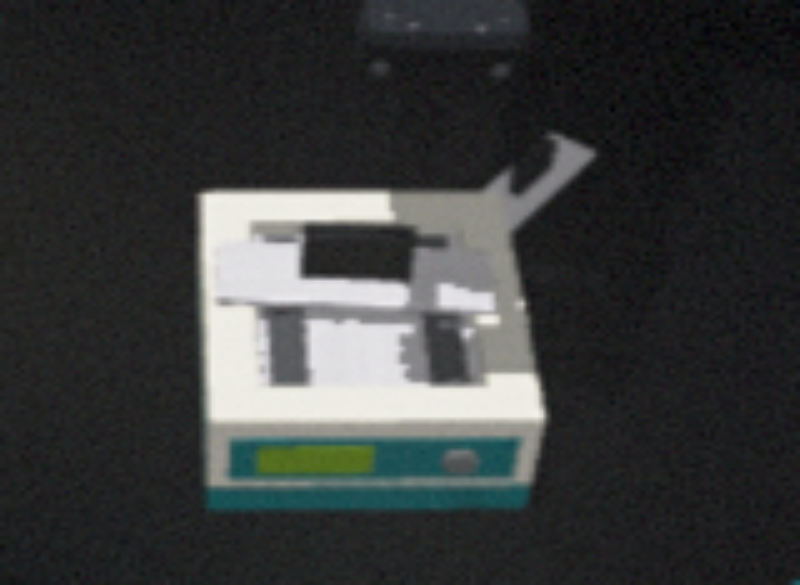

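The crop shows the strip lying on the heater with its fin upright. Descending around the fin.

Request:
{"op": "send_rows", "data": {
  "plan": "-10 -4 20 0.01 95; -4 -3 25 0.01 95; 0 0 20 0 95; 0 0 0 0 95"
}}

```text
t: 3.1
eef_pos: [522.8, -15.2, 133.1]
tcp_rot: [3.134, 0.006, 1.674]
ft_force: [-0.5, 0.3, 1.2]
opening: 1.001
```

```bash
python3 plan.py 520.5 -16.7 92 1.661 95 10
```

```text
t 3.1 pos [522.8 -15.2 133.1] rot [3.134 0.006 1.674] F [-0.5  0.3  1.2] op 95.2 q [-0.15  0.42  1.88 -0.    0.84 -0.25]
rows needed 5 dist [ -2.3  -1.5 -41.1] dyaw -0.013
-0 -0 8 0.00 95; -0 -0 8 0.00 95; -0 -0 8 0.00 95; -0 -0 8 0.00 95; -0 -0 8 0.00 95
```

Request:
{"op": "send_rows", "data": {
  "plan": "-2 -2 14 0.01 95; 0 0 14 0 95; 0 0 12 0 60; 0 0 1 0 40; 0 0 0 0 10; 0 0 0 0 0; 0 0 0 0 0; 0 0 0 0 0"
}}

```text
t: 3.9
eef_pos: [523.4, -19.4, 96.1]
tcp_rot: [3.128, 0.007, 1.661]
ft_force: [0.1, -0.3, 0.2]
opening: 0.554
```

Request:
{"op": "send_rows", "data": {
  "plan": "0 0 0 0 0; 0 0 0 0 0; 0 0 -10 0 0; 0 0 -20 0 0"
}}

```text
t: 4.3
eef_pos: [522.0, -19.0, 126.1]
tcp_rot: [3.131, 0.006, 1.661]
ft_force: [1.2, -1.0, -0.2]
opening: 0.216
```

```bash
python3 plan.py 480.5 341 210 3.219 0
python3 - <<'E'
from h import *
shot("top","t2");shot("scene","s2")
E
```

```text
t 4.3 pos [522.  -19.  126.1] rot [3.131 0.006 1.661] F [ 1.2 -1.  -0.2] op 20.5 q [-0.16  0.42  1.89 -0.    0.82 -0.25]
rows needed 12 dist [-41.5 360.   83.9] dyaw 1.558
30 -1 -7 -0.13 0; 30 3 -7 -0.13 0; 29 7 -7 -0.13 0; 28 11 -7 -0.13 0; 27 14 -7 -0.13 0; 24 18 -7 -0.13 0; 22 21 -7 -0.13 0; 19 23 -7 -0.13 0
```

View pics/s2.png

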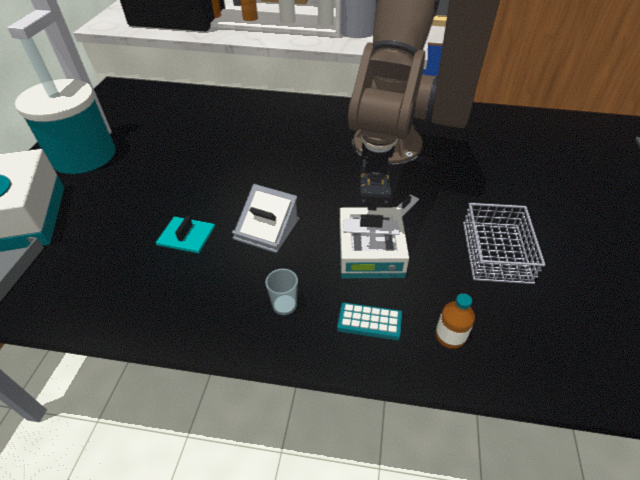

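I lifted before the slow fingers had closed, so nothing is gripped. The strip is still on the heater at about (372,225). Reopening and going back down.

Request:
{"op": "send_rows", "data": {
  "plan": "0 0 0 0 60; 0 0 0 0 60; 0 0 0 0 60; 0 0 0 0 60; 0 0 0 0 60"
}}

```text
t: 4.9
eef_pos: [523.0, -19.1, 127.6]
tcp_rot: [3.127, 0.008, 1.661]
ft_force: [0.5, 0.0, 0.1]
opening: 0.497
```

```bash
python3 plan.py 520.5 -16.7 92 1.661 60 10
python3 - <<'E'
from h import *
p=shot("top","t3")
a=cv2.imread("pics/t3.png")[190:330,220:420]
cv2.imwrite("pics/t3c.png",cv2.resize(a,None,fx=4,fy=4,interpolation=cv2.INTER_CUBIC))
a=shot("scene","s3")["image"][165:295,300:460,::-1];cv2.imwrite("pics/s3c.png",cv2.resize(a,None,fx=5,fy=4.5))
E
```

```text
t 4.9 pos [523.  -19.1 127.6] rot [3.127 0.008 1.661] F [0.5 0.  0.1] op 47.3 q [-0.16  0.42  1.89 -0.    0.82 -0.25]
rows needed 4 dist [ -2.5   2.4 -35.6] dyaw -0.0
1 -1 9 0.00 60; 1 -1 9 0.00 60; 1 -1 9 0.00 60; 1 -1 9 0.00 60
```

View pics/t3c.png

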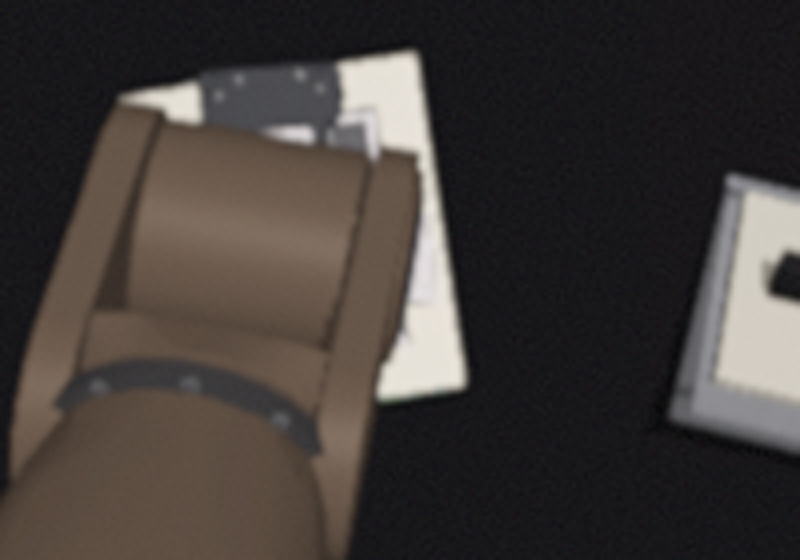

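View pics/s3c.png

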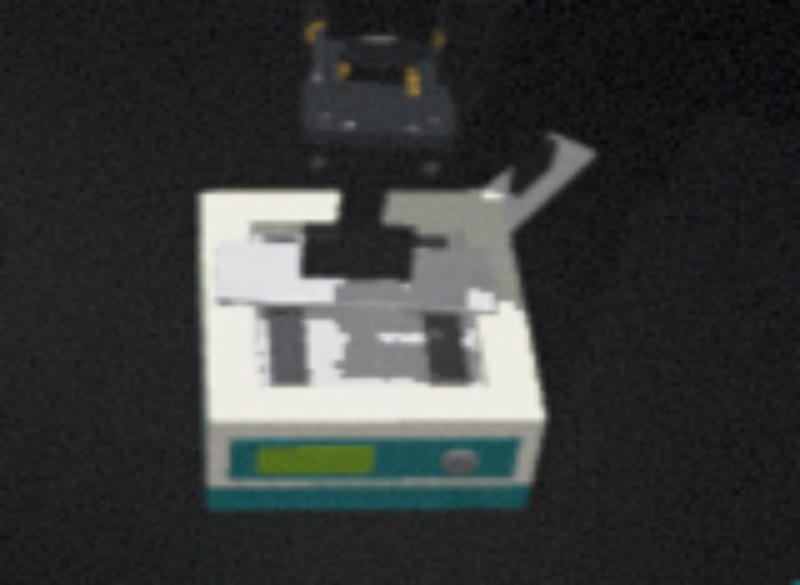

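Request:
{"op": "send_rows", "data": {
  "plan": "2 -2 12 0 60; 0 0 12 0 60; 0 0 10 0 50; 0 0 2 0 20; 0 0 0 0 0; 0 0 0 0 0; 0 0 0 0 0; 0 0 0 0 0"
}}

```text
t: 5.8
eef_pos: [522.2, -17.8, 89.9]
tcp_rot: [3.126, 0.008, 1.661]
ft_force: [0.5, 0.1, 0.3]
opening: 0.184
```

Request:
{"op": "send_rows", "data": {
  "plan": "0 0 0 0 0; 0 0 0 0 0; 0 0 0 0 0"
}}

```text
t: 6.1
eef_pos: [522.2, -17.8, 90.2]
tcp_rot: [3.125, 0.008, 1.661]
ft_force: [-1.1, -0.5, -2.4]
opening: 0.145
```

Request:
{"op": "send_rows", "data": {
  "plan": "0 0 0 0 0; 0 0 -5 0 0; 0 0 -20 0 0; 0 0 -40 0 0; 0 0 -40 0 0; 0 0 -30 0 0; 0 0 0 0 0"
}}

```text
t: 6.8
eef_pos: [518.8, -16.8, 230.6]
tcp_rot: [3.129, 0.007, 1.661]
ft_force: [-0.1, -0.8, -2.4]
opening: 0.146
```

```bash
python3 plan.py 480.5 341 215 3.219 0
python3 - <<'E'
from h import *
shot("scene","s4")
E
```

```text
t 6.8 pos [518.8 -16.8 230.6] rot [3.129 0.007 1.661] F [-0.1 -0.8 -2.4] op 13.9 q [-0.16  0.29  1.77 -0.    1.07 -0.25]
rows needed 12 dist [-38.3 357.8 -15.6] dyaw 1.558
30 -0 1 -0.13 0; 30 3 1 -0.13 0; 29 7 1 -0.13 0; 28 11 1 -0.13 0; 26 14 1 -0.13 0; 24 18 1 -0.13 0; 22 21 1 -0.13 0; 19 23 1 -0.13 0
```

View pics/s4.png

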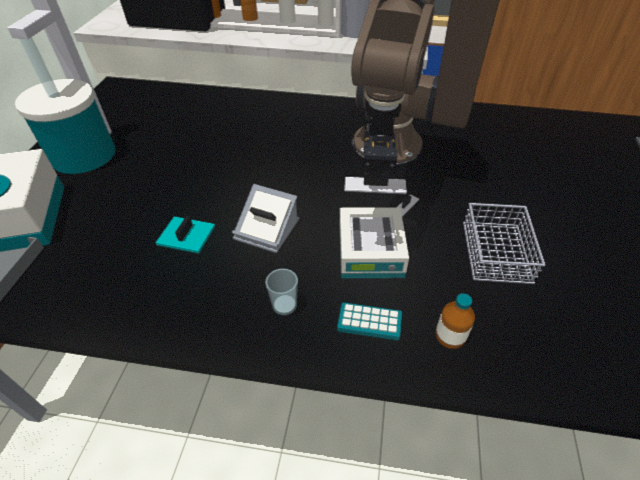

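The strip is held level at about (376,185), and the recess is clear at (373,235). Moving to the basket.

Request:
{"op": "send_rows", "data": {
  "plan": "30 0 1 -0.13 0; 30 3 1 -0.13 0; 29 7 1 -0.13 0; 28 11 1 -0.13 0; 26 14 1 -0.13 0; 24 18 1 -0.13 0; 22 21 1 -0.13 0; 19 23 1 -0.13 0"
}}

```text
t: 7.65
eef_pos: [483.3, 226.0, 207.5]
tcp_rot: [-3.132, -0.002, 2.734]
ft_force: [0.2, -0.0, -1.9]
opening: 0.144
```

```bash
python3 plan.py 481 341 200 3.219 0 40
```

```text
t 7.65 pos [483.3 226.  207.5] rot [-3.132e+00 -2.000e-03  2.734e+00] F [ 0.2 -0.  -1.9] op 13.7 q [ 0.32  0.35  1.75 -0.01  1.05 -0.84]
rows needed 4 dist [ -2.3 115.   -7.5] dyaw 0.485
12 26 2 -0.12 0; 9 27 2 -0.12 0; 5 28 2 -0.12 0; 2 29 2 -0.12 0
```

Request:
{"op": "send_rows", "data": {
  "plan": "12 26 2 -0.12 0; 9 27 2 -0.12 0; 5 28 2 -0.12 0; 2 29 2 -0.12 0; 0 0 0 0 0"
}}

```text
t: 8.15
eef_pos: [474.8, 346.5, 188.8]
tcp_rot: [-3.129, -0.019, -3.042]
ft_force: [0.4, -0.0, -2.1]
opening: 0.145
```

```bash
python3 plan.py 481 341 35 3.219 0 40;  python3 - <<'E'
from h import *
shot("scene","s5"); 
E
```

```text
t 8.15 pos [474.8 346.5 188.8] rot [-3.129 -0.019 -3.042] F [ 0.4 -0.  -2.1] op 13.8 q [ 0.52  0.45  1.64 -0.    1.08 -1.15]
rows needed 4 dist [   6.2   -5.5 -153.8] dyaw -0.023
-1 -2 38 0.01 0; -1 -2 38 0.01 0; -1 -2 38 0.01 0; -1 -1 38 0.01 0
```

View pics/s5.png

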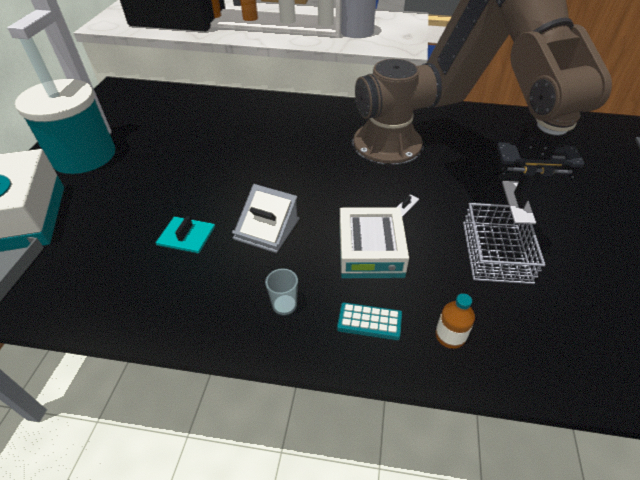

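Request:
{"op": "send_rows", "data": {
  "plan": "-7 -5 25 0.01 0; -2 -2 30 0.01 0; 0 0 30 0 0; 0 0 30 0 0; 0 0 15 0 0; 0 0 0 0 0"
}}

```text
t: 8.8
eef_pos: [480.4, 329.9, 50.3]
tcp_rot: [-3.124, -0.025, -3.081]
ft_force: [-1.3, 0.3, -2.2]
opening: 0.144
```

```bash
python3 plan.py 481 341 28 3.219 0 20;  python3 - <<'E'
from h import *
a=shot("scene")["image"][130:290,430:590,::-1];cv2.imwrite("pics/s6.png",cv2.resize(a,None,fx=3.7,fy=3.7))
E
```

```text
t 8.8 pos [480.4 329.9  50.3] rot [-3.124 -0.025 -3.081] F [-1.3  0.3 -2.2] op 13.7 q [ 0.49  0.62  1.77 -0.01  0.78 -1.13]
rows needed 2 dist [  0.6  11.1 -22.3] dyaw 0.017
-1 6 11 -0.01 0; -1 6 11 -0.01 0
```

View pics/s6.png

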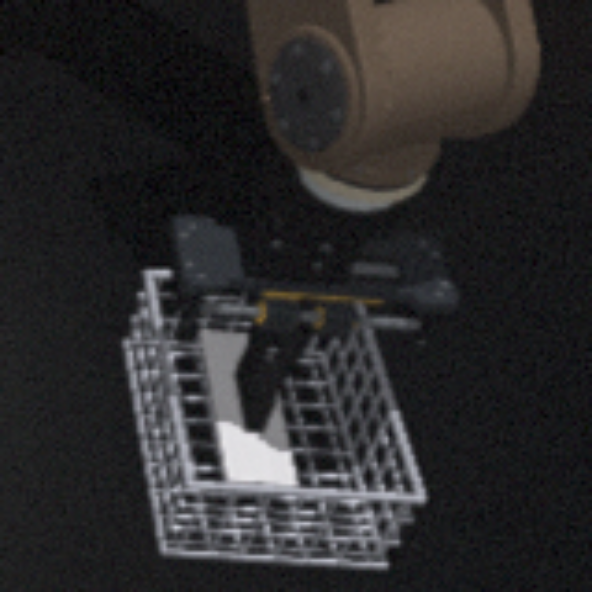

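Request:
{"op": "send_rows", "data": {
  "plan": "-1 6 10 0 0; 0 4 8 0 0; 0 0 0 0 0; 0 0 0 0 60; 0 0 0 0 60; 0 0 0 0 60; 0 0 0 0 60; 0 0 0 0 60"
}}

```text
t: 9.65
eef_pos: [482.8, 341.1, 35.9]
tcp_rot: [-3.127, -0.017, -3.083]
ft_force: [-0.1, -0.5, -0.1]
opening: 0.512
```

```bash
python3 plan.py 481 341 28 3.219 0 20;  python3 - <<'E'
from h import *
a=shot("scene")["image"][130:290,430:590,::-1];cv2.imwrite("pics/s7.png",cv2.resize(a,None,fx=3.7,fy=3.7))
E
```

```text
t 9.65 pos [482.8 341.1  35.9] rot [-3.127 -0.017 -3.083] F [-0.1 -0.5 -0.1] op 48.7 q [ 0.51  0.64  1.77 -0.01  0.75 -1.12]
rows needed 1 dist [-1.8 -0.1 -7.9] dyaw 0.019
2 -0 8 -0.02 0
```

View pics/s7.png

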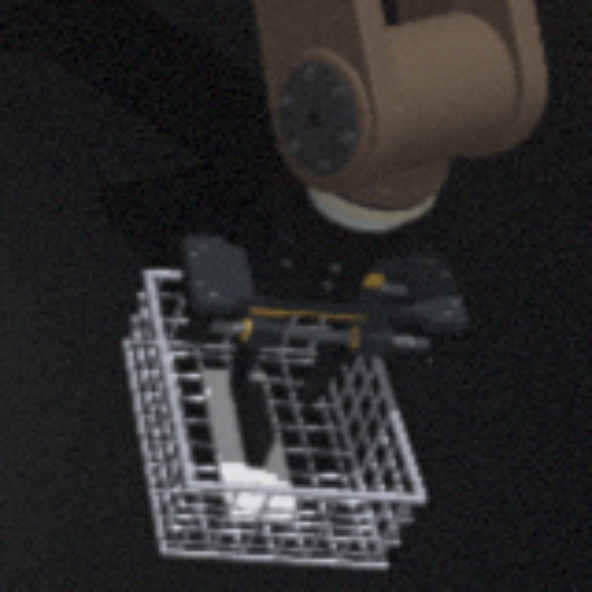

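Request:
{"op": "send_rows", "data": {
  "plan": "0 0 -20 0 60; 0 0 -40 0 60; 0 0 -45 0 60; 0 0 -45 0 60; 0 0 -10 0 50"
}}

```text
t: 10.2
eef_pos: [484.8, 342.9, 199.6]
tcp_rot: [-3.125, -0.022, -3.084]
ft_force: [0.9, -0.4, -0.1]
opening: 0.586
```

```bash
python3 plan.py 518 -319 200 1.346 40;  python3 - <<'E'
from h import *
a=shot("scene")["image"][180:300,430:590,::-1];cv2.imwrite("pics/s8.png",cv2.resize(a,None,fx=4.5,fy=4.5))
E
```

```text
t 10.2 pos [484.8 342.9 199.6] rot [-3.125 -0.022 -3.084] F [ 0.9 -0.4 -0.1] op 55.8 q [ 0.51  0.45  1.61 -0.01  1.11 -1.12]
rows needed 15 dist [ 3.320e+01 -6.619e+02  4.000e-01] dyaw -1.854
0 -44 -0 0.12 40; -5 -44 -0 0.12 40; -10 -43 -0 0.12 40; -16 -41 -0 0.12 40; -21 -39 -0 0.12 40; -25 -36 -0 0.12 40; -30 -33 -0 0.12 40; -33 -29 -0 0.12 40
```

View pics/s8.png

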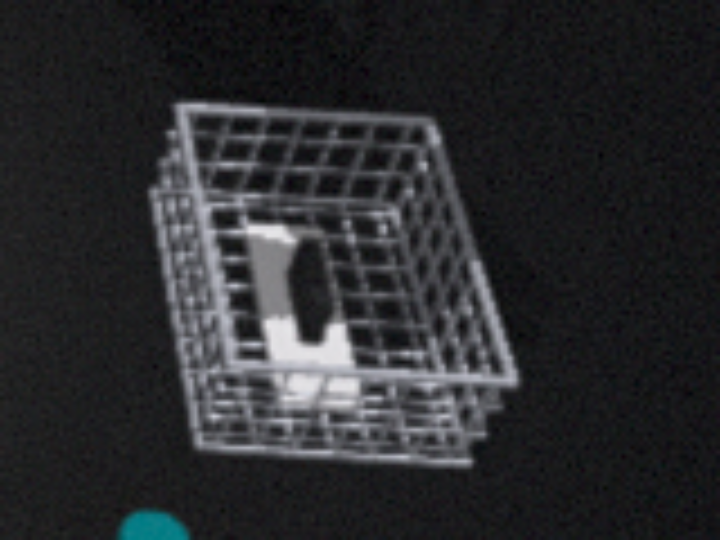

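The strip lies flat inside the basket. On to the cover.

Request:
{"op": "send_rows", "data": {
  "plan": "0 -40 0 0.11 40; -5 -40 0 0.12 40; -10 -40 0 0.12 40; -15 -39 0 0.12 40; -20 -37 0 0.12 40; -24 -34 0 0.12 40; -28 -31 0 0.12 40; -31 -28 0 0.12 40"
}}

```text
t: 11.05
eef_pos: [501.4, 5.0, 195.5]
tcp_rot: [-3.105, -0.004, 2.222]
ft_force: [1.4, 0.3, 0.7]
opening: 0.423
```

```bash
python3 plan.py 518 -319 200 1.346 40
```

```text
t 11.05 pos [501.4   5.  195.5] rot [-3.105 -0.004  2.222] F [1.4 0.3 0.7] op 40.2 q [-0.11  0.32  1.83 -0.03  1.02 -0.75]
rows needed 8 dist [  16.6 -324.     4.5] dyaw -0.876
-33 -23 -1 0.11 40; -36 -19 -1 0.11 40; -38 -15 -1 0.11 40; -39 -11 -1 0.11 40; -40 -7 -1 0.11 40; -41 -2 -1 0.11 40; -40 2 -1 0.11 40; -40 7 -1 0.11 40
```

Request:
{"op": "send_rows", "data": {
  "plan": "-33 -23 0 0.11 40; -36 -19 0 0.11 40; -38 -15 0 0.11 40; -39 -11 0 0.11 40; -38 -7 0 0.11 40; -35 -2 0 0.1 40; -30 2 0 0.08 40; -20 3 0 0.04 40"
}}

```text
t: 11.85
eef_pos: [505.1, -294.6, 188.5]
tcp_rot: [-3.099, 0.019, 1.413]
ft_force: [-0.0, 0.5, -0.4]
opening: 0.416
```

Request:
{"op": "send_rows", "data": {
  "plan": "-10 2 0 0.02 36; 0 0 0 0 36; 0 0 0 0 36"
}}

```text
t: 12.15
eef_pos: [504.1, -306.1, 184.9]
tcp_rot: [-3.095, 0.017, 1.39]
ft_force: [-0.2, -0.3, -0.6]
opening: 0.38
```

```bash
python3 plan.py 518 -319 120 1.346 36 20;  python3 - <<'E'
from h import *
a=shot("scene")["image"][130:260,200:340,::-1];cv2.imwrite("pics/s9.png",cv2.resize(a,None,fx=4.5,fy=4.5))
E
```

```text
t 12.15 pos [ 504.1 -306.1  184.9] rot [-3.095  0.017  1.39 ] F [-0.2 -0.3 -0.6] op 36.1 q [-0.64  0.46  1.63 -0.04  1.09 -0.44]
rows needed 4 dist [ 13.9 -12.9 -64.9] dyaw -0.044
-3 4 16 0.01 36; -2 4 16 0.01 36; -2 4 16 0.01 36; -2 4 16 0.01 36
```

View pics/s9.png

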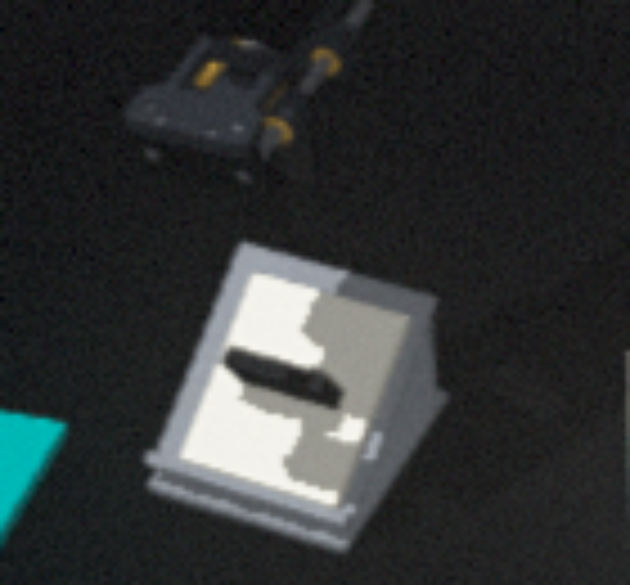

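Request:
{"op": "send_rows", "data": {
  "plan": "-12 12 15 0.02 36; -5 5 20 0.01 36; 0 0 15 0.01 36; 0 0 0 0 36"
}}

```text
t: 12.6
eef_pos: [516.8, -322.3, 134.1]
tcp_rot: [-3.097, 0.019, 1.356]
ft_force: [-0.2, 0.6, 0.3]
opening: 0.374
```

```bash
python3 plan.py 518.3 -319 100 1.346 36 20;  python3 - <<'E'
from h import *
p=shot("top"); a=p["image"][200:330,370:490,::-1];cv2.imwrite("pics/t10.png",cv2.resize(a,None,fx=4.5,fy=4.5))
a=shot("scene")["image"][130:260,200:340,::-1];cv2.imwrite("pics/s10.png",cv2.resize(a,None,fx=4.5,fy=4.5))
E
```

```text
t 12.6 pos [ 516.8 -322.3  134.1] rot [-3.097  0.019  1.356] F [-0.2  0.6  0.3] op 35.6 q [-0.65  0.54  1.63 -0.04  1.   -0.41]
rows needed 2 dist [  1.5   3.3 -34.1] dyaw -0.01
2 0 17 0.01 36; 2 0 17 0.01 36
```

View pics/s10.png

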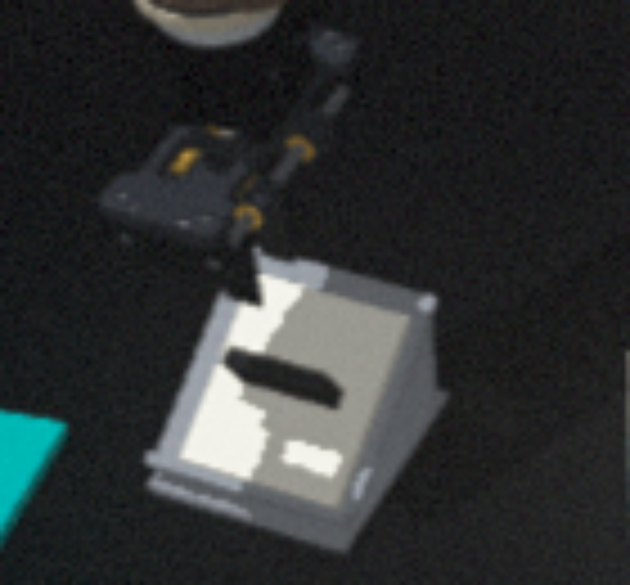

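View pics/t10.png

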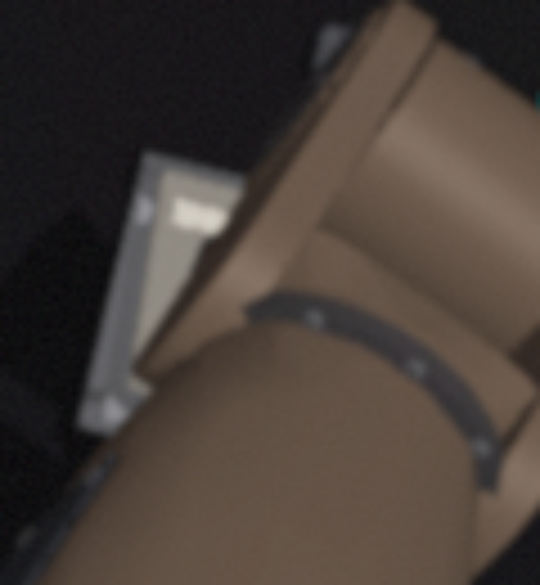

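Run:
```python
from h import *
S=pickle.load(open("p0.pkl","rb"))["scene"]
f=lambda P:(proj(S,P)-[200,130])*4.5
from cell import env
s=env.state(); from scipy.spatial.transform import Rotation as R
Rm=R.from_euler("xyz",s["tcp_rot"]).as_matrix()
tip=s["eef_pos"]+np.array([[0,18,0],[0,-18,0],[0,30,0],[0,-30,0],[0,0,0]])@Rm.T
print("tips",f(tip).round())
Rc=Rz(2.917)@Ry(-np.pi/6)
print("fin top",f(rect(14,70,48)@Rc.T+[500,-314.7,53]).round())
print("fin base",f(rect(14,70,12)@Rc.T+[500,-314.7,53]).round())
```

```text
tips [[249. 328.]
 [277. 289.]
 [240. 342.]
 [286. 276.]
 [263. 309.]]
fin top [[226. 341.]
 [328. 371.]
 [320. 392.]
 [218. 362.]]
fin base [[247. 360.]
 [346. 389.]
 [338. 410.]
 [239. 380.]]
```

Run:
```python
from h import *
p=shot("scene"); a=p["image"][150:230,210:300,::-1];a=cv2.resize(a,None,fx=7,fy=7,interpolation=cv2.INTER_CUBIC)
a=cv2.convertScaleAbs(a,alpha=1,beta=0); a=(255*(a/255.)**0.5).astype(np.uint8)
from cell import env
s=env.state(); from scipy.spatial.transform import Rotation as R
Rm=R.from_euler("xyz",s["tcp_rot"]).as_matrix()
for yy in (18,-18,30,-30):
  for xx in (-10,10):
    q=proj(p,s["eef_pos"]+Rm@[xx,yy,0])[0]; q=((q-[210,150]+.5)*7-.5).round().astype(int); cv2.circle(a,tuple(map(int,q)),3,(0,0,255) if yy>0 else (0,255,0),-1)
cv2.imwrite("pics/s11.png",a)
```

```text
(no output)
```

View pics/s11.png

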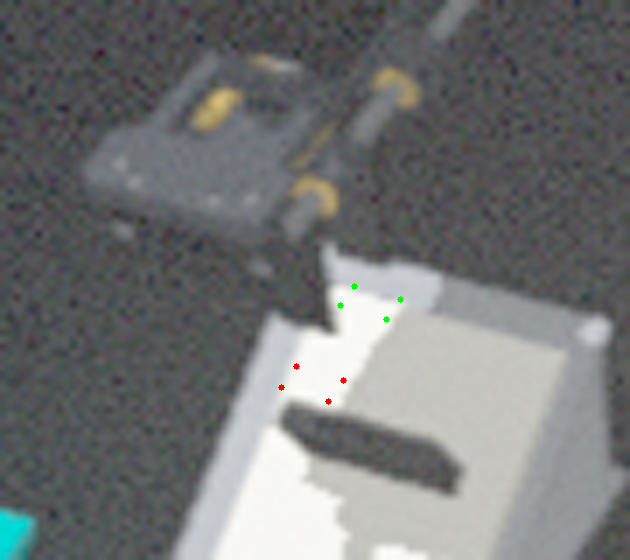

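Run:
```python
from h import *
S=pickle.load(open("p0.pkl","rb"))["scene"]
from scipy.spatial.transform import Rotation as R
def draw(img,pos,rot,ops,off,sz,s,name):
    a=img[off[1]:off[1]+sz[1],off[0]:off[0]+sz[0],:];a=cv2.resize(a,None,fx=s,fy=s,interpolation=cv2.INTER_CUBIC)
    a=(255*(a/255.)**0.5).astype(np.uint8)
    Rm=R.from_euler("xyz",rot).as_matrix()
    for yy in ops:
      for xx in (-10,10):
       for zz in (0,-19):
        q=proj(S,np.array(pos)+Rm@[xx,yy,zz])[0]; q=((q-off+.5)*s-.5).round().astype(int); cv2.circle(a,tuple(map(int,q)),3,(0,0,255) if zz==0 else (0,255,0),-1)
    cv2.imwrite(f"pics/{name}.png",a)
draw(cv2.imread("pics/scene0.png"),[149.7,-606.8,190.6],[3.142,0,.242],(47.5,-47.5,59,-59),(140,10),(100,90),7,"v0")
```

```text
(no output)
```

View pics/v0.png

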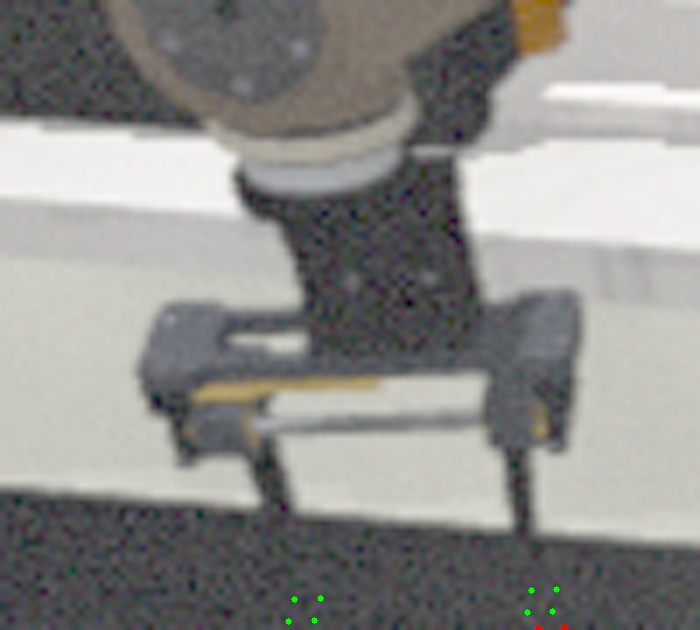

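Run:
```python
from h import *
S=pickle.load(open("p0.pkl","rb"))["scene"]
from scipy.spatial.transform import Rotation as R
def pts(pos,rot,P,off,s):
    Rm=R.from_euler("xyz",rot).as_matrix()
    return (((proj(S,np.array(pos)+np.array(P)@Rm.T)-off+.5)*s-.5)).round().astype(int)
P=[[a,b,-78] for a in(-37.5,37.5) for b in (-90,90)]
print(pts([149.7,-606.8,190.6],[3.142,0,.242],P,(140,10),7))
print(pts([516.8,-322.3,134.1],[-3.097,.019,1.356],P,(210,150),7))
a=cv2.imread("pics/scene0.png")[60:110,150:230]
a=np.clip((a.astype(float)-10)*6,0,255).astype(np.uint8)
cv2.imwrite("pics/v1.png",cv2.resize(cv2.GaussianBlur(a,(3,3),0),None,fx=8,fy=8))
a=cv2.imread("pics/s10.png"); a=np.clip((a.astype(float)-5)*4,0,255).astype(np.uint8); cv2.imwrite("pics/v2.png",cv2.GaussianBlur(a,(5,5),0))
```

```text
[[607 435]
 [200 448]
 [594 515]
 [172 530]]
[[342  23]
 [104 325]
 [518  70]
 [295 381]]
```

View pics/v1.png

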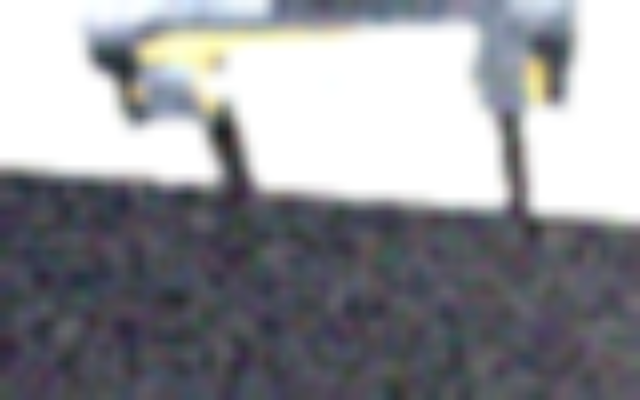

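View pics/v2.png

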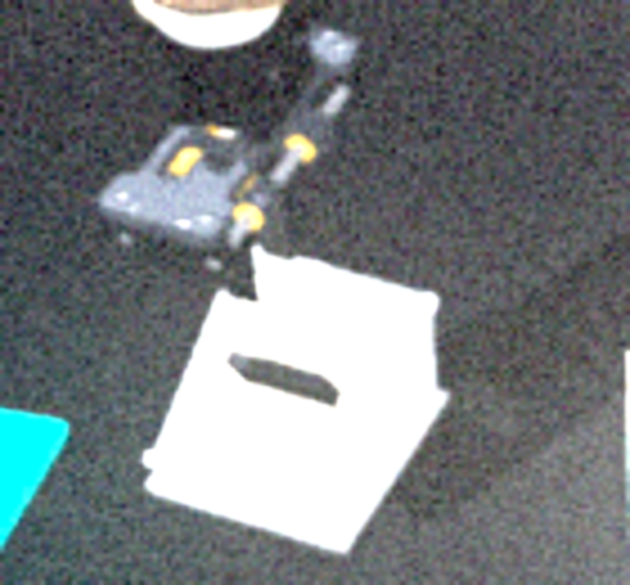

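Run:
```python
from h import *
S=pickle.load(open("p0.pkl","rb"))["scene"]
from scipy.spatial.transform import Rotation as R
def draw(img,pos,rot,P,off,sz,s,name):
    a=img[off[1]:off[1]+sz[1],off[0]:off[0]+sz[0],:];a=cv2.resize(a,None,fx=s,fy=s,interpolation=cv2.INTER_CUBIC)
    a=np.clip(a.astype(float)*2.5,0,255).astype(np.uint8)
    Rm=R.from_euler("xyz",rot).as_matrix()
    for p,c in P:
        q=proj(S,np.array(pos)+Rm@np.array(p))[0]; q=((q-off+.5)*s-.5).round().astype(int); cv2.circle(a,tuple(map(int,q)),3,c,-1)
    cv2.imwrite(f"pics/{name}.png",a)
P=[([x,y,0],(0,0,255)) for x in(-10,10) for y in (7,19)]+[([x,7,-19],(0,255,0)) for x in(-10,10)]
P+=[([x,y,10],(255,0,255)) for x in(-75,75) for y in (-25,25)]+[([x,y,-30],(255,0,0)) for x in(-30,30) for y in (-7,7)]
draw(cv2.imread("pics/s4.png"),[518.8,-16.8,230.6],[3.129,.007,1.661],P,(330,120),(90,80),8,"v3")
```

```text
(no output)
```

View pics/v3.png

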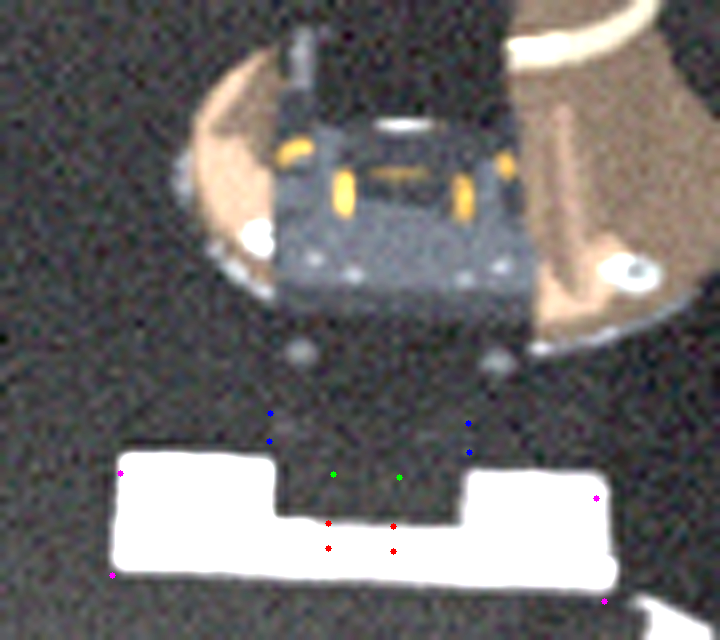

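Run:
```python
from h import *
a=cv2.imread("pics/s4.png")[165:205,335:415].astype(float)
b=shot("scene","s12")["image"][175:235,230:300,::-1].astype(float)
print(b.max(),a.max())
f=lambda a:np.clip((a-150)*2.4,0,255).astype(np.uint8)
a=cv2.resize(f(a),None,fx=7,fy=7,interpolation=cv2.INTER_NEAREST);b=cv2.resize(f(b),None,fx=8,fy=7,interpolation=cv2.INTER_NEAREST)
h=a.shape[0]+b.shape[0];o=np.zeros((max(h,10),560,3),np.uint8);o[:a.shape[0],:a.shape[1]]=a[:, :560];o[a.shape[0]:h,:b.shape[1]]=b[:,:560];o=cv2.resize(o,None,fx=.8,fy=.8)
cv2.imwrite("pics/v4.png",o);print(o.shape)
```

```text
249.0 240.0
(560, 448, 3)
```

View pics/v4.png

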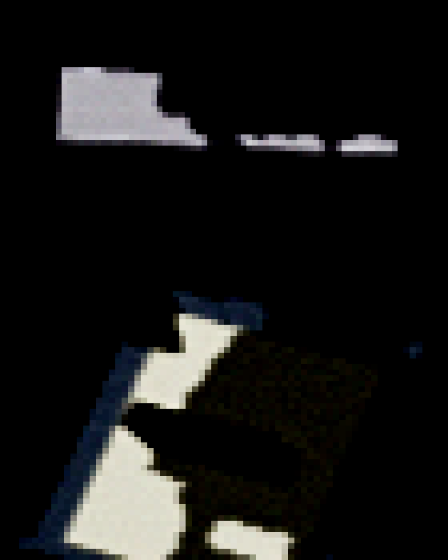

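The finger tip I can see, at about (303,322) in the enlarged view, sits roughly 25 mm above where the reported TCP projects. So I'll go down in steps and check with the camera and the force reading.

Request:
{"op": "send_rows", "data": {
  "plan": "3 1 14 0.01 36; 1 0 14 0 36; 0 0 10 0 36; 0 0 3 0 36; 0 0 2 0 36"
}}

```text
t: 13.3
eef_pos: [518.6, -319.6, 92.8]
tcp_rot: [-3.105, 0.023, 1.345]
ft_force: [-0.0, 0.4, -1.4]
opening: 0.381
```

```bash
python3 plan.py 518.3 -319 80 1.346 36 20;  python3 - <<'E'
from h import *
p=shot("scene","s13"); a=p["image"][150:230,210:300,::-1];a=cv2.resize(a,None,fx=7,fy=7,interpolation=cv2.INTER_CUBIC)
a=(255*(a/255.)**0.5).astype(np.uint8)
from cell import env
s=env.state(); from scipy.spatial.transform import Rotation as R
Rm=R.from_euler("xyz",s["tcp_rot"]).as_matrix()
for yy in (18,-18,30,-30):
  for xx in (-10,10):
    q=proj(p,s["eef_pos"]+Rm@[xx,yy,0])[0]; q=((q-[210,150]+.5)*7-.5).round().astype(int); cv2.circle(a,tuple(map(int,q)),3,(0,0,255) if yy>0 else (0,255,0),-1)
cv2.imwrite("pics/s13c.png",a)
E
```

```text
t 13.3 pos [ 518.6 -319.6   92.8] rot [-3.105  0.023  1.345] F [-0.   0.4 -1.4] op 36.2 q [-0.64  0.59  1.68 -0.05  0.9  -0.39]
rows needed 1 dist [ -0.3   0.6 -12.8] dyaw 0.001
1 -0 13 -0.00 36
```

View pics/s13c.png

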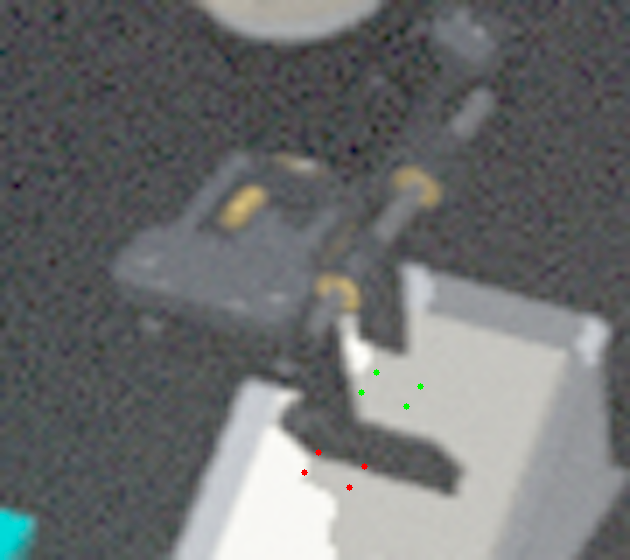

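The rear finger's tip ends at about (407,356), about 20 mm above the reported TCP, near the grasp point. Descending in small force-checked steps.

Request:
{"op": "send_rows", "data": {
  "plan": "0 0 6 0 36; 0 0 5 0 36; 0 0 4 0 36; 0 0 0 0 36"
}}

```text
t: 13.75
eef_pos: [518.1, -320.1, 77.0]
tcp_rot: [-3.106, 0.024, 1.345]
ft_force: [0.0, -0.2, 0.1]
opening: 0.377
```

Request:
{"op": "send_rows", "data": {
  "plan": "0 0 3 0 36; 0 0 3 0 36; 0 0 0 0 36"
}}

```text
t: 14.05
eef_pos: [517.9, -320.4, 70.7]
tcp_rot: [-3.106, 0.024, 1.345]
ft_force: [1.2, 0.3, -0.1]
opening: 0.377
```

Request:
{"op": "send_rows", "data": {
  "plan": "0 0 3 0 36; 0 0 0 0 36"
}}

```text
t: 14.25
eef_pos: [517.8, -320.5, 67.5]
tcp_rot: [-3.106, 0.024, 1.345]
ft_force: [-1.1, -0.3, -0.0]
opening: 0.384
```

```bash
cat > look.py <<'E'
from h import *
import sys
from cell import env
from scipy.spatial.transform import Rotation as R
name,u,v,w,hh,s=sys.argv[1],*map(int,sys.argv[2:7]); g=float(sys.argv[7]) if len(sys.argv)>7 else 0
p=shot("scene"); a=p["image"][v:v+hh,u:u+w,::-1];a=cv2.resize(a,None,fx=s,fy=s,interpolation=cv2.INTER_CUBIC)
a=(255*(a/255.)**0.6).astype(np.uint8)
if g:
  st=env.state();Rm=R.from_euler("xyz",st["tcp_rot"]).as_matrix()
  for yy in (g/2,-g/2,g/2+12,-g/2-12):
    for xx in (-10,10):
      q=proj(p,st["eef_pos"]+Rm@[xx,yy,-19])[0]; q=((q-[u,v]+.5)*s-.5).round().astype(int); cv2.circle(a,tuple(map(int,q)),3,(0,0,255) if yy>0 else (0,255,0),-1)
cv2.imwrite(f"pics/{name}.png",a)
E
python3 look.py s14 210 150 90 80 7 36
```

```text
(no output)
```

View pics/s14.png

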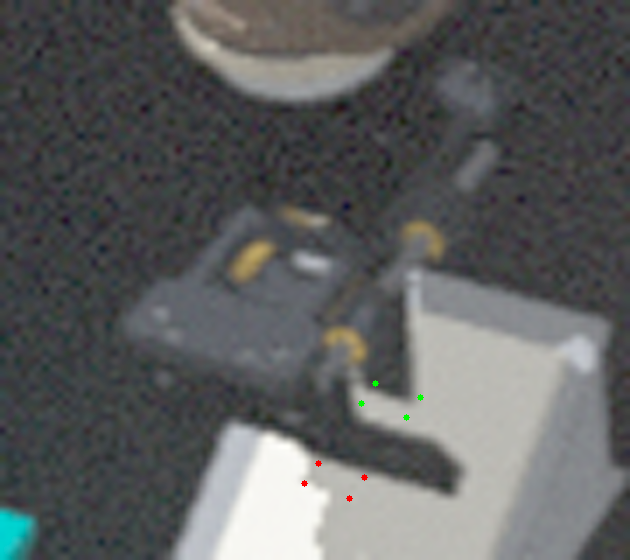

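Request:
{"op": "send_rows", "data": {
  "plan": "0 0 4 0 36; 0 0 3 0 36; 0 0 0 0 36"
}}

```text
t: 14.6
eef_pos: [517.7, -320.7, 60.3]
tcp_rot: [-3.107, 0.024, 1.345]
ft_force: [0.7, 0.4, -0.1]
opening: 0.375
```

Request:
{"op": "send_rows", "data": {
  "plan": "0 0 3 0 36; 0 0 0 0 36"
}}

```text
t: 14.8
eef_pos: [517.6, -320.7, 57.0]
tcp_rot: [-3.107, 0.024, 1.345]
ft_force: [0.5, -1.1, 0.8]
opening: 0.378
```

```bash
python3 look.py s15 210 150 90 80 7 36
```

```text
(no output)
```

View pics/s15.png

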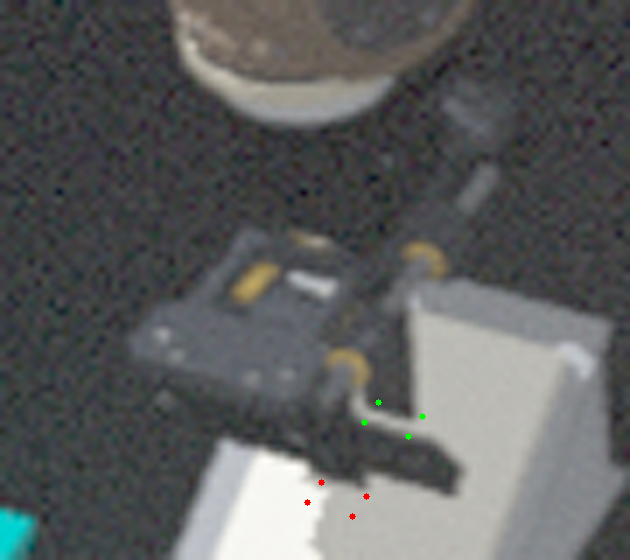

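Request:
{"op": "send_rows", "data": {
  "plan": "0 0 0 0 0; 0 0 0 0 0; 0 0 0 0 0"
}}

```text
t: 15.15
eef_pos: [518.8, -321.3, 57.8]
tcp_rot: [-3.11, 0.025, 1.345]
ft_force: [4.9, -1.9, 0.7]
opening: 0.205
```

```bash
python3 look.py s16 210 150 90 80 7
```

```text
(no output)
```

View pics/s16.png

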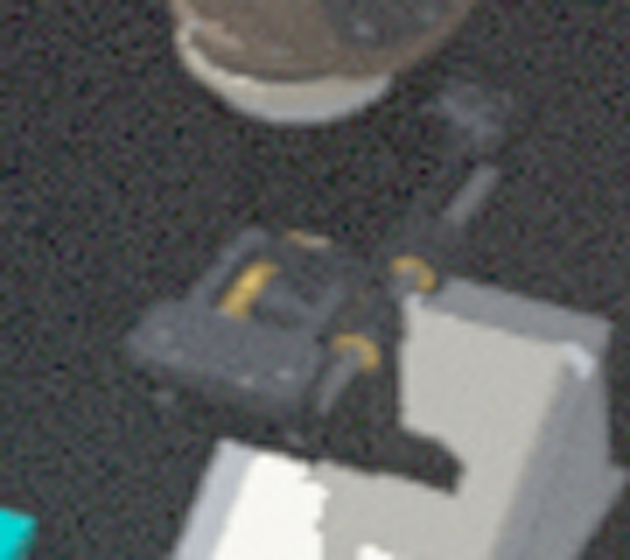

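The jaws are in contact with the fin (opening 19.5 mm). Lifting gently so the grip can square the fin between the pads.

Request:
{"op": "send_rows", "data": {
  "plan": "0 0 -2 0 0; 0 0 -3 0 0; 0 0 -4 0 0; 0 0 -4 0 0"
}}

```text
t: 15.6
eef_pos: [518.7, -320.7, 71.3]
tcp_rot: [-3.108, 0.025, 1.345]
ft_force: [-0.5, -0.3, -0.4]
opening: 0.177
```

```bash
python3 look.py s17 210 150 90 80 7
```

```text
(no output)
```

View pics/s17.png

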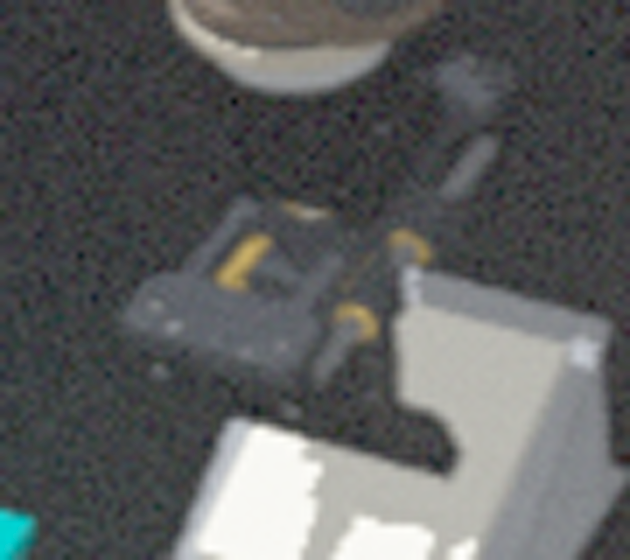

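Request:
{"op": "send_rows", "data": {
  "plan": "0 0 -4 0 0; 0 0 -5 0 0; 0 0 -5 0 0; 0 0 -5 0 0; 0 0 0 0 0"
}}

```text
t: 16.15
eef_pos: [519.0, -320.2, 92.4]
tcp_rot: [-3.107, 0.024, 1.345]
ft_force: [-0.1, 0.6, -2.6]
opening: 0.151
```

```bash
python3 look.py s18 200 140 110 110 6
```

```text
(no output)
```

View pics/s18.png

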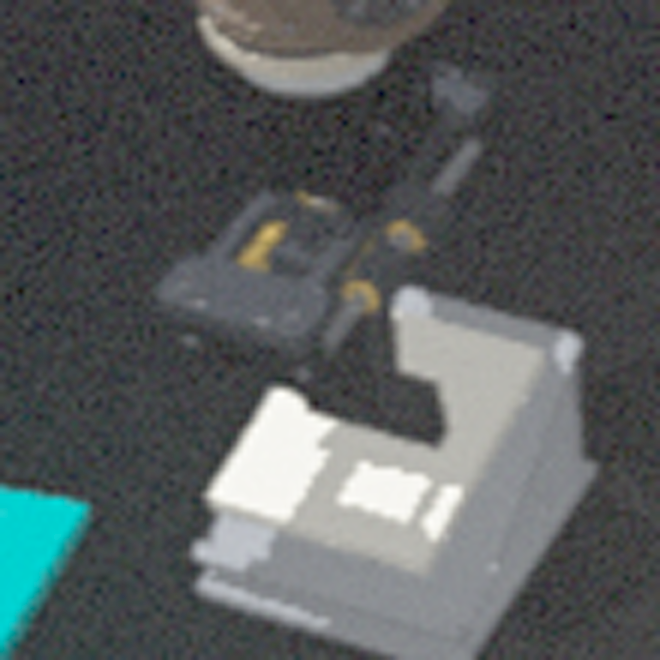

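The cover is lifted and levelling. The force reads −2.6 N, which is its weight, and the opening is 14.4 mm. Lifting on.

Request:
{"op": "send_rows", "data": {
  "plan": "0 0 -8 0 0; 0 0 -15 0 0; 0 0 -20 0 0; 0 0 -25 0 0; 0 0 -25 0 0; 0 0 -10 0 0; 0 0 0 0 0"
}}

```text
t: 16.9
eef_pos: [522.4, -317.8, 199.2]
tcp_rot: [-3.104, 0.023, 1.345]
ft_force: [-0.7, 0.5, -3.0]
opening: 0.153
```

```bash
python3 plan.py 538 -10.4 190 1.736 0 30; python3 look.py s19 200 100 130 130 5
```

```text
t 16.9 pos [ 522.4 -317.8  199.2] rot [-3.104  0.023  1.345] F [-0.7  0.5 -3. ] op 14.5 q [-0.64  0.48  1.56 -0.04  1.13 -0.39]
rows needed 11 dist [ 15.6 307.4  -9.2] dyaw 0.391
28 -5 1 -0.04 0; 28 -4 1 -0.04 0; 28 -3 1 -0.04 0; 28 -2 1 -0.04 0; 28 -1 1 -0.04 0; 28 0 1 -0.04 0; 28 1 1 -0.04 0; 28 2 1 -0.04 0
```

View pics/s19.png

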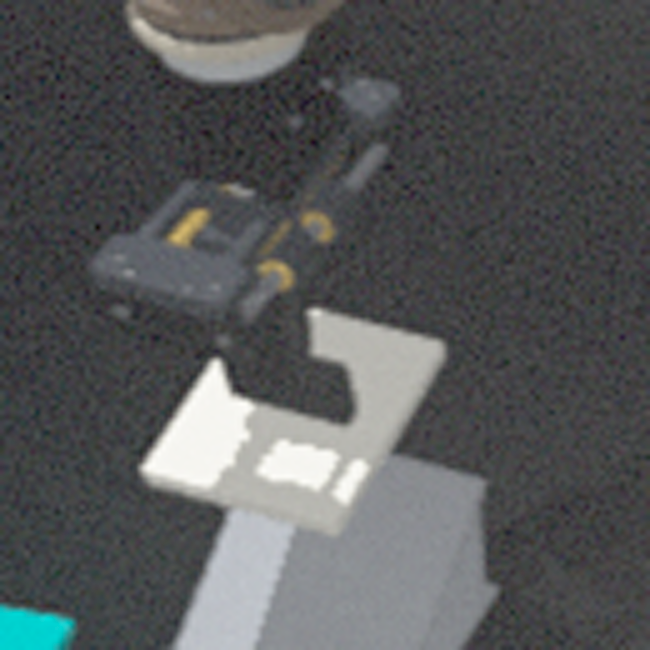

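Request:
{"op": "send_rows", "data": {
  "plan": "15 -3 0 -0.02 0; 30 -5 0 -0.05 0; 35 -4 0 -0.05 0; 40 -3 0 -0.05 0; 40 -1 0 -0.05 0; 40 0 0 -0.05 0; 35 2 0 -0.05 0; 25 2 0 -0.04 0"
}}

```text
t: 17.75
eef_pos: [520.7, -43.9, 184.9]
tcp_rot: [-3.084, -0.002, 1.719]
ft_force: [0.9, 0.0, -2.9]
opening: 0.151
```

```bash
python3 plan.py 538 -10.4 190 1.736 0 30
```

```text
t 17.75 pos [520.7 -43.9 184.9] rot [-3.084e+00 -2.000e-03  1.719e+00] F [ 0.9  0.  -2.9] op 14.4 q [-0.2   0.38  1.78 -0.02  1.04 -0.34]
rows needed 2 dist [17.3 33.5  5.1] dyaw 0.017
15 11 -3 -0.01 0; 15 11 -3 -0.01 0
```

The cover is above the heater but the tool has drifted about 3.3° off vertical. I'll see how outward and inward moves change that.

Request:
{"op": "send_rows", "data": {
  "plan": "11 16 -5 -0.01 0; 8 0 -3 0 0; 0 0 0 0 0; 0 0 0 0 0"
}}

```text
t: 18.15
eef_pos: [530.1, -16.5, 188.6]
tcp_rot: [-3.077, -0.006, 1.738]
ft_force: [0.2, 0.3, -1.7]
opening: 0.144
```

Request:
{"op": "send_rows", "data": {
  "plan": "0 0 -50 0 0; 0 0 0 0 0; 0 0 0 0 0"
}}

```text
t: 18.45
eef_pos: [531.6, -18.2, 238.0]
tcp_rot: [-3.073, -0.007, 1.735]
ft_force: [-0.3, -0.3, -2.5]
opening: 0.145
```

Request:
{"op": "send_rows", "data": {
  "plan": "0 0 10 0 0; 0 0 10 0 0; 0 0 10 0 0; 0 0 10 0 0; 0 0 10 0 0; 0 0 0 0 0"
}}

```text
t: 19.05
eef_pos: [525.4, -19.6, 179.8]
tcp_rot: [-3.067, -0.008, 1.732]
ft_force: [-0.3, -0.0, -2.5]
opening: 0.146
```

Request:
{"op": "send_rows", "data": {
  "plan": "0 50 0 0 0; 0 0 0 0 0; 0 0 0 0 0"
}}

```text
t: 19.35
eef_pos: [575.2, -11.2, 174.4]
tcp_rot: [-3.064, -0.009, 1.732]
ft_force: [0.7, 0.9, -2.9]
opening: 0.142
```

Request:
{"op": "send_rows", "data": {
  "plan": "0 -10 0 0 0; 0 -10 0 0 0; 0 -10 0 0 0; 0 -10 0 0 0; 0 -10 0 0 0; 0 0 0 0 0"
}}

```text
t: 19.95
eef_pos: [519.5, -20.1, 180.0]
tcp_rot: [-3.065, -0.009, 1.732]
ft_force: [0.4, -0.0, -3.6]
opening: 0.142
```

```bash
python3 plan.py 538 -10.4 190 1.736 0 30
```

```text
t 19.95 pos [519.5 -20.1 180. ] rot [-3.065 -0.009  1.732] F [ 0.4 -0.  -3.6] op 13.5 q [-0.16  0.39  1.78 -0.02  1.06 -0.31]
rows needed 1 dist [18.5  9.7 10. ] dyaw 0.004
7 20 -10 -0.00 0
```

Those moves don't undo the drift, so I'll accept it and let contact square the cover up. Moving over the recess to measure the cover against it.

Request:
{"op": "send_rows", "data": {
  "plan": "5 15 15 0 0; 2 5 10 0 0; 0 0 0 0 0"
}}

```text
t: 20.25
eef_pos: [536.6, -10.3, 154.0]
tcp_rot: [-3.067, -0.008, 1.731]
ft_force: [-0.2, 0.1, -1.9]
opening: 0.144
```

```bash
python3 plan.py 538 -10.4 150 1.736 0 30
python3 - <<'E'
from h import *
from cell import env
ps={n:shot(n) for n in("scene","top")}; pickle.dump((ps,env.state()),open("p20.pkl","wb"))
a=ps["scene"]["image"][155:285,320:430,::-1];cv2.imwrite("pics/s20.png",cv2.resize(a,None,fx=5,fy=4.6*1.0869565,interpolation=cv2.INTER_CUBIC))
a=ps["top"]["image"][180:310,230:350,::-1];cv2.imwrite("pics/t20.png",cv2.resize(a,None,fx=5,fy=5,interpolation=cv2.INTER_CUBIC))
E
```

```text
t 20.25 pos [536.6 -10.3 154. ] rot [-3.067 -0.008  1.731] F [-0.2  0.1 -1.9] op 13.7 q [-0.13  0.44  1.77 -0.02  1.01 -0.29]
rows needed 1 dist [ 1.4 -0.1 -4. ] dyaw 0.005
-0 1 4 -0.00 0
```

View pics/s20.png

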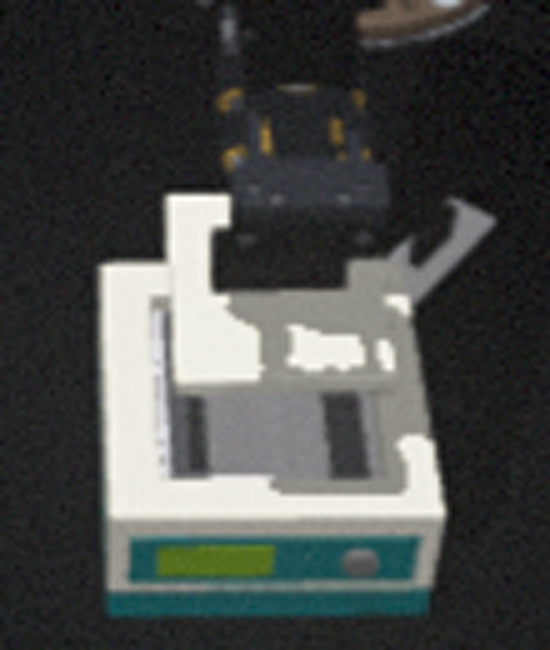

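View pics/t20.png

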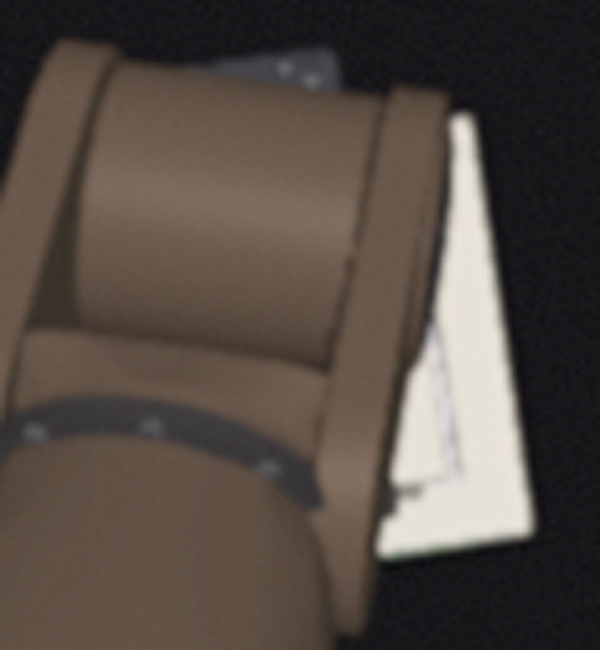

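```bash
cat > fitc.py <<'E'
from h import *
from scipy.spatial.transform import Rotation as R
def coverfit(S,st,idx,uv,full=False):
    T=R.from_euler("xyz",st["tcp_rot"]).as_matrix(); C=np.stack([T[:,1],T[:,0],-T[:,2]],1)
    M=np.vstack([rect(130,110,12),rect(130,110,0)])[idx]
    def pose(x):
        Rc=C@Rz(x[2])@Ry(x[3]); return Rc, st["eef_pos"]+C@np.array([0,x[0],x[1]])
    def res(x):
        Rc,t=pose(x); return np.concatenate([(proj(S,M@Rc.T+t)-uv).ravel(),[x[3]*(5 if full else 1000)]])
    r=least_squares(res,[0,-10,0,0]); Rc,t=pose(r.x)
    print("a,c,dyaw,dpitch",np.round(r.x,3),"res",np.round(r.fun,1)); print("cover pos",t.round(1),"yaw",np.arctan2(Rc[1,0],Rc[0,0]).round(3),"normal",Rc[:,2].round(3))
    return Rc,t
E
python3 - <<'E'
from fitc import *
ps,st=pickle.load(open("p20.pkl","rb"))
uv=uncrop([(396,379),(178,383),(165,196),(396,391),(178,396)],(320,155),5)
for f in (False,True): coverfit(ps["scene"],st,[0,1,2,4,5],uv,f)
E
```

```text
a,c,dyaw,dpitch [  2.411 -12.835   0.016  -0.   ] res [ 0.7 -0.2 -0.2 -0.2 -0.2 -0.3  0.1  0.5 -0.4  0.3 -0. ]
cover pos [535.3  -8.2 142.2] yaw 0.177 normal [0.074 0.004 0.997]
a,c,dyaw,dpitch [ 2.463e+00 -1.322e+01  1.500e-02 -8.000e-03] res [ 0.6 -0.2 -0.2 -0.3 -0.2 -0.1  0.1  0.5 -0.4  0.2 -0. ]
cover pos [535.3  -8.1 141.8] yaw 0.176 normal [0.066 0.003 0.998]
```

Request:
{"op": "send_rows", "data": {
  "plan": "-2 2 12 0.005 0; -0.5 2 18 0.006 0; 0 1 14 0 0; 0 0 0 0 0"
}}

```text
t: 20.75
eef_pos: [539.1, -13.4, 109.1]
tcp_rot: [-3.07, -0.006, 1.719]
ft_force: [-0.6, -0.7, -3.2]
opening: 0.146
```

```bash
python3 plan.py 538 -10.4 107 1.72 0 30
python3 - <<'E'
from h import *
from cell import env
ps={n:shot(n) for n in("scene",)}; pickle.dump((ps,env.state()),open("p21.pkl","wb"))
a=ps["scene"]["image"][165:285,320:430,::-1];cv2.imwrite("pics/s21.png",cv2.resize(a,None,fx=5,fy=5,interpolation=cv2.INTER_CUBIC))
E
```

```text
t 20.75 pos [539.1 -13.4 109.1] rot [-3.07  -0.006  1.719] F [-0.6 -0.7 -3.2] op 13.8 q [-0.14  0.5   1.81 -0.02  0.91 -0.28]
rows needed 1 dist [-1.1  3.  -2.1] dyaw 0.001
3 -1 2 -0.00 0
```

View pics/s21.png

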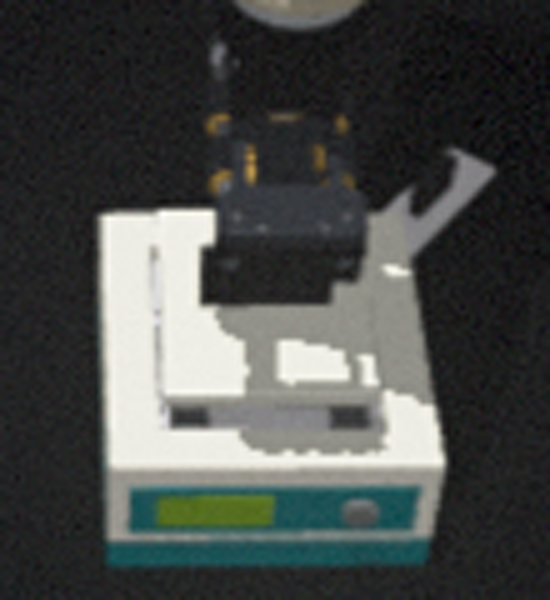

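Run:
```python
from fitc import *
ps,st=pickle.load(open("p21.pkl","rb")); S=ps["scene"]
uv=uncrop([(379,391),(165,396),(159,212),(380,402),(167,408)],(320,165),5)
Rc,t=coverfit(S,st,[0,1,2,4,5],uv)
f=lambda P:((proj(S,P)-[320,165]+.5)*5-.5).round(0)
print("recess rim",f(rect(138,118,80)@Rz(.165).T+[537.8,-10.5,0]).tolist())
print("heater rim",f(rect(190,170,80)@Rz(.165).T+[537.8,-10.5,0]).tolist())
d=Rz(.165).T@(t-[537.8,-10.5,0]); print("offset in heater frame",d.round(1))
print("low edge corners in heater frame",((rect(130,110,0)@Rc.T+t-[537.8,-10.5,0])@Rz(.165)).round(1).tolist())
```

```text
a,c,dyaw,dpitch [  2.458 -11.302   0.022  -0.   ] res [ 0.7  0.1  0.3 -0.3 -0.7 -0.8 -0.   0.9 -0.3  0.2 -0. ]
cover pos [538.3 -11.   98.7] yaw 0.171 normal [0.07  0.005 0.998]
recess rim [[386.0, 431.0], [157.0, 432.0], [148.0, 247.0], [359.0, 247.0]]
heater rim [[442.0, 469.0], [108.0, 470.0], [100.0, 216.0], [400.0, 215.0]]
offset in heater frame [ 0.4 -0.6 98.7]
low edge corners in heater frame [[64.9, 54.8, 94.5], [65.5, -55.2, 93.7], [-64.2, -56.0, 102.9], [-64.8, 54.0, 103.6]]
```

The cover lines up with the recess to within about 1 mm. Lowering in small steps while watching the force.

Request:
{"op": "send_rows", "data": {
  "plan": "0 0 7 0 0; 0 0 6 0 0; 0 0 3 0 0; 0 0 0 0 0"
}}

```text
t: 21.2
eef_pos: [538.9, -13.9, 94.1]
tcp_rot: [-3.073, -0.005, 1.718]
ft_force: [-0.5, 0.6, -2.4]
opening: 0.143
```

Request:
{"op": "send_rows", "data": {
  "plan": "0 0 2 0 0; 0 0 2 0 0; 0 0 0 0 0"
}}

```text
t: 21.5
eef_pos: [539.0, -13.8, 90.8]
tcp_rot: [-3.075, -0.004, 1.719]
ft_force: [0.0, -0.4, -0.2]
opening: 0.146
```

Request:
{"op": "send_rows", "data": {
  "plan": "0 0 2 0 0; 0 0 1 0 0; 0 0 0 0 0"
}}

```text
t: 21.8
eef_pos: [538.8, -14.0, 88.7]
tcp_rot: [-3.076, -0.004, 1.719]
ft_force: [-0.7, 0.7, 3.6]
opening: 0.141
```

```bash
python3 plan.py 538 -10.4 86 1.72 0 30;python3 - <<'E'
from h import *
a=shot("scene")["image"][165:285,320:430,::-1];cv2.imwrite("pics/s22.png",cv2.resize(a,None,fx=5,fy=5,interpolation=cv2.INTER_CUBIC))
E
```

```text
t 21.8 pos [538.8 -14.   88.7] rot [-3.076 -0.004  1.719] F [-0.7  0.7  3.6] op 13.4 q [-0.14  0.52  1.83 -0.02  0.85 -0.27]
rows needed 1 dist [-0.8  3.6 -2.7] dyaw 0.001
4 -0 3 -0.00 0
```

View pics/s22.png

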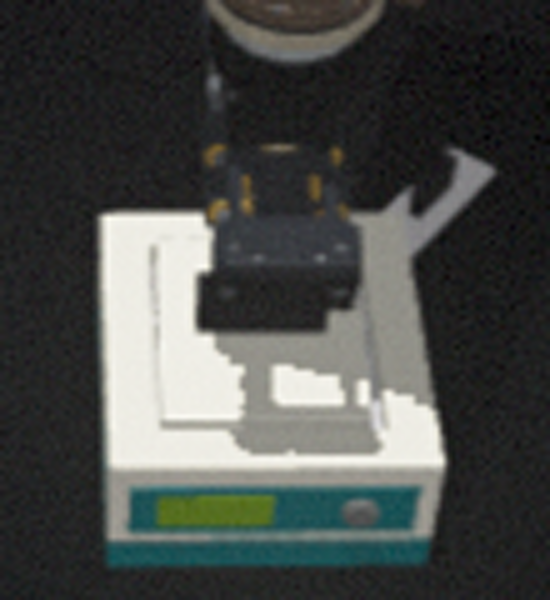

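Request:
{"op": "send_rows", "data": {
  "plan": "0 0 2 0 0; 0 0 2 0 0; 0 0 0 0 0"
}}

```text
t: 22.15
eef_pos: [538.1, -14.1, 85.5]
tcp_rot: [-3.076, -0.004, 1.719]
ft_force: [-2.3, -0.3, 4.5]
opening: 0.138
```

Request:
{"op": "send_rows", "data": {
  "plan": "0 0 2 0 0; 0 0 2 0 0; 0 0 0 0 0"
}}

```text
t: 22.45
eef_pos: [536.8, -13.7, 82.4]
tcp_rot: [-3.074, -0.004, 1.719]
ft_force: [-0.2, 0.5, 3.1]
opening: 0.143
```

Run:
```python
from h import *
from cell import env
p=shot("scene"); pickle.dump((p,env.state()),open("p23.pkl","wb"))
a=p["image"][200:260,335:415,::-1];cv2.imwrite("pics/s23.png",cv2.resize(a,None,fx=9,fy=9,interpolation=cv2.INTER_CUBIC))
```

```text
(no output)
```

View pics/s23.png

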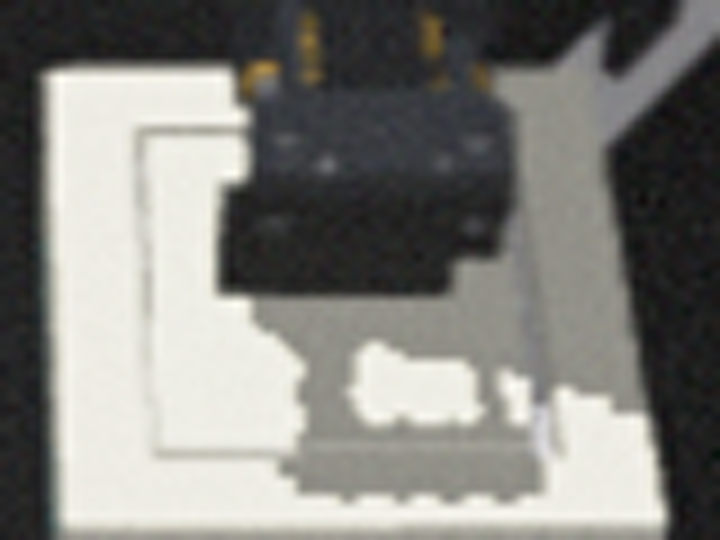

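Request:
{"op": "send_rows", "data": {
  "plan": "0 0 2 0 0; 0 0 2 0 0; 0 0 0 0 0"
}}

```text
t: 22.8
eef_pos: [536.9, -13.4, 82.1]
tcp_rot: [-3.077, -0.004, 1.72]
ft_force: [0.7, -0.6, -1.1]
opening: 0.147
```

Request:
{"op": "send_rows", "data": {
  "plan": "0 0 2 0 0; 0 0 2 0 0; 0 0 0 0 0"
}}

```text
t: 23.1
eef_pos: [537.3, -13.5, 81.9]
tcp_rot: [-3.08, -0.002, 1.72]
ft_force: [0.9, -0.8, -1.1]
opening: 0.146
```

Run:
```python
from h import *
from cell import env
s=env.state()
for k,v in s.items(): print(k,np.round(v,3))
shot("scene","s24");shot("top","t24")
```

```text
t 23.1
joints [-0.14   0.531  1.843 -0.021  0.828 -0.274]
qvel [ 0.001 -0.013 -0.009 -0.002  0.01  -0.002]
tau [ 2.2900e-01 -5.7995e+01 -1.9006e+01  1.2000e-01  6.6600e-01 -2.4000e-02]
eef_pos [537.289 -13.522  81.861]
tcp_rot [-3.08e+00 -2.00e-03  1.72e+00]
ft_force [ 0.9   -0.778 -1.135]
moment [-0.182 -0.426 -0.006]
opening 0.146
```

View pics/s24.png

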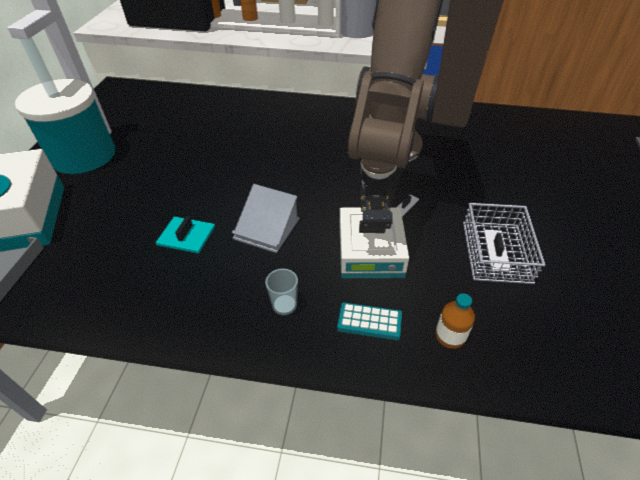

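View pics/t24.png

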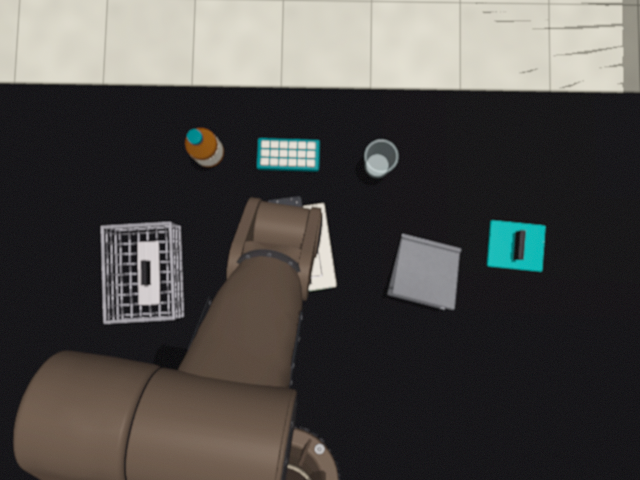

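Request:
{"op": "send_rows", "data": {
  "plan": "0 0 3 0 0; 0 0 3 0 0"
}}

```text
t: 23.4
eef_pos: [537.3, -13.8, 80.2]
tcp_rot: [-3.082, -0.001, 1.72]
ft_force: [-14.9, 4.0, 52.2]
opening: 0.146
```

Request:
{"op": "send_rows", "data": {
  "plan": "0 0 5 0 0; 0 0 5 0 0"
}}

```text
t: 23.6
eef_pos: [537.4, -14.5, 76.5]
tcp_rot: [-3.086, 0.001, 1.721]
ft_force: [-13.4, -2.1, 48.9]
opening: 0.148
```

Request:
{"op": "send_rows", "data": {
  "plan": "0 0 0 0 0; 0 0 0 0 30; 0 0 0 0 30; 0 0 0 0 30; 0 0 0 0 30"
}}

```text
t: 24.1
eef_pos: [537.6, -14.7, 75.7]
tcp_rot: [-3.086, 0.001, 1.72]
ft_force: [-0.5, 0.3, 0.5]
opening: 0.315
```

Run:
```python
from h import *
from cell import env
p=shot("scene"); pickle.dump((p,env.state()),open("p25.pkl","wb"))
a=p["image"][200:260,335:415,::-1];cv2.imwrite("pics/s25.png",cv2.resize(a,None,fx=9,fy=9,interpolation=cv2.INTER_CUBIC))
```

```text
(no output)
```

View pics/s25.png

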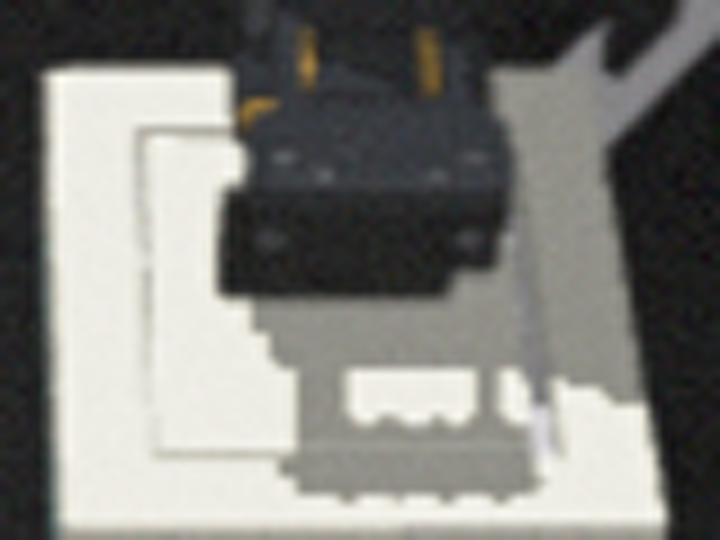

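Request:
{"op": "send_rows", "data": {
  "plan": "0 0 -10 0 30; 0 0 -20 0 30; 0 0 -30 0 20; 0 0 -30 0 0; 0 0 -20 0 0; 0 0 0 0 0; 0 0 0 0 0; 0 0 0 0 0"
}}

```text
t: 24.95
eef_pos: [543.2, -13.5, 190.9]
tcp_rot: [-3.084, 0.0, 1.721]
ft_force: [-0.8, 0.0, -0.2]
opening: 0.004
```

```bash
python3 plan.py 538 -10.4 150 1.72 0 30
python3 - <<'E'
from h import *
from cell import env
p=shot("scene"); pickle.dump((p,env.state()),open("p26.pkl","wb"))
a=p["image"][200:260,335:415,::-1];cv2.imwrite("pics/s26.png",cv2.resize(a,None,fx=9,fy=9,interpolation=cv2.INTER_CUBIC))
E
```

```text
t 24.95 pos [543.2 -13.5 190.9] rot [-3.084  0.     1.721] F [-0.8  0.  -0.2] op 0.4 q [-0.14  0.4   1.72 -0.02  1.08 -0.28]
rows needed 2 dist [ -5.2   3.1 -40.9] dyaw -0.001
2 -2 20 0.00 0; 2 -2 20 0.00 0
```

View pics/s26.png

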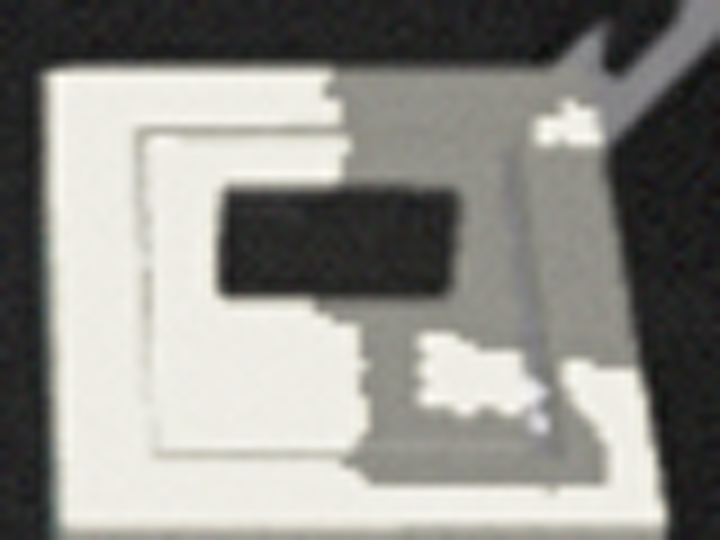

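Run:
```python
from h import *
p,st=pickle.load(open("p26.pkl","rb"))
uv=uncrop([(450,295),(221,297),(219,187),(462,187)],(335,200),9)
P=np.vstack([rect(14,70,12)[[0,1]],rect(14,70,48)[[2,3]]])
for fz in (None,68,70,72,75):
    def pose(x): return P@Rz(x[2]).T+[x[0],x[1],x[3] if fz is None else fz]
    r=least_squares(lambda x:np.r_[(proj(p,pose(x))-uv).ravel(),10*(x[2]-.17)],[537,-12,.165,68])
    d=Rz(.165).T@(np.r_[r.x[:2],0]-[537.8,-10.5,0])
    print(fz,r.x.round(3),r.fun.round(2),"heater-frame off",d[:2].round(1))
```

```text
None [ 5.1844e+02 -1.2090e+01  1.6600e-01  5.0790e+01] [ 0.05  0.53 -0.08  0.41  0.54 -0.42 -0.51 -0.5  -0.04] heater-frame off [-19.4   1.6]
68 [ 5.35768e+02 -1.17250e+01  1.68000e-01  6.80000e+01] [ 0.31  0.63 -0.34  0.55  0.28 -0.54 -0.25 -0.67 -0.02] heater-frame off [-2.2 -0.9]
70 [ 5.37782e+02 -1.16830e+01  1.69000e-01  6.80000e+01] [ 0.34  0.64 -0.37  0.57  0.24 -0.55 -0.21 -0.69 -0.01] heater-frame off [-0.2 -1.2]
72 [ 5.39795e+02 -1.16400e+01  1.69000e-01  6.80000e+01] [ 0.38  0.66 -0.41  0.59  0.21 -0.57 -0.18 -0.71 -0.01] heater-frame off [ 1.8 -1.5]
75 [ 5.42816e+02 -1.15760e+01  1.69000e-01  6.80000e+01] [ 0.42  0.68 -0.45  0.62  0.16 -0.59 -0.13 -0.74 -0.01] heater-frame off [ 4.8 -1.9]
```

Run:
```python
from cell import env
import numpy as np
from scipy.spatial.transform import Rotation as R
s=env.state(); T=R.from_euler("xyz",s["tcp_rot"]).as_matrix()
print((T.T@(np.array([533,10,135])-s["eef_pos"])).round(1), (T.T@(np.array([533,10,110])-s["eef_pos"])).round(1))
```

```text
[24.7 -3.2 56. ] [24.7 -1.7 80.9]
```

Request:
{"op": "send_rows", "data": {
  "plan": "13 -2 20 0 0; 12 -1 20 0 0; 0 0 14 0 0; 0 0 0 0 0"
}}

```text
t: 25.4
eef_pos: [531.3, 11.0, 132.0]
tcp_rot: [-3.078, -0.001, 1.72]
ft_force: [0.5, -0.5, 0.4]
opening: 0.001
```

```bash
python3 plan.py 533 10 115 1.72 0 30; python3 look.py s27 325 165 100 100 6 0.1
```

```text
t 25.4 pos [531.3  11.  132. ] rot [-3.078e+00 -1.000e-03  1.720e+00] F [ 0.5 -0.5  0.4] op 0.1 q [-0.1   0.46  1.81 -0.02  0.94 -0.23]
rows needed 1 dist [  1.7  -1.  -17. ] dyaw 0.0
-1 1 17 -0.00 0
```

View pics/s27.png

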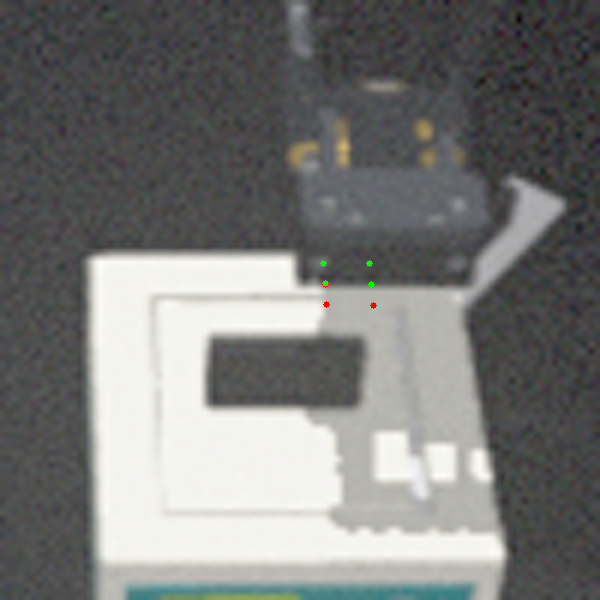

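Request:
{"op": "send_rows", "data": {
  "plan": "-4 2 10 0 0; 0 1 8 0 0; 0 0 0 0 0"
}}

```text
t: 25.75
eef_pos: [535.2, 6.5, 114.0]
tcp_rot: [-3.08, -0.001, 1.719]
ft_force: [0.4, -0.2, 0.1]
opening: 0.005
```

Request:
{"op": "send_rows", "data": {
  "plan": "0 0 2 0 0; 0 0 1.5 0 0; 0 0 1.5 0 0"
}}

```text
t: 26.05
eef_pos: [535.2, 6.1, 109.1]
tcp_rot: [-3.081, -0.0, 1.719]
ft_force: [-0.0, -0.3, 0.2]
opening: 0.003
```

Request:
{"op": "send_rows", "data": {
  "plan": "0 0 1.5 0 0; 0 0 1.5 0 0"
}}

```text
t: 26.25
eef_pos: [535.2, 6.1, 106.2]
tcp_rot: [-3.082, -0.0, 1.719]
ft_force: [0.2, -0.1, -0.3]
opening: 0.005
```

Request:
{"op": "send_rows", "data": {
  "plan": "0 0 1.5 0 0; 0 0 1.5 0 0"
}}

```text
t: 26.45
eef_pos: [535.1, 6.1, 103.1]
tcp_rot: [-3.082, -0.0, 1.719]
ft_force: [0.1, -0.1, -0.6]
opening: 0.003
```

Request:
{"op": "send_rows", "data": {
  "plan": "0 0 1.5 0 0"
}}

```text
t: 26.55
eef_pos: [535.0, 6.1, 101.5]
tcp_rot: [-3.082, -0.0, 1.719]
ft_force: [-0.0, 0.6, -0.3]
opening: 0.01
```

Request:
{"op": "send_rows", "data": {
  "plan": "0 0 1.5 0 0"
}}

```text
t: 26.65
eef_pos: [534.8, 6.1, 99.9]
tcp_rot: [-3.082, -0.0, 1.719]
ft_force: [-0.7, 0.2, 0.9]
opening: 0.005
```

```bash
python3 look.py s28 325 165 100 100 6 0.1
```

```text
(no output)
```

View pics/s28.png

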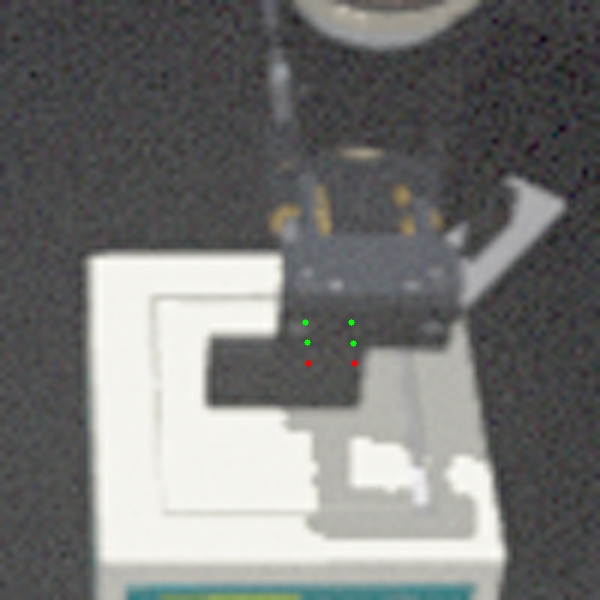

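Request:
{"op": "send_rows", "data": {
  "plan": "0 0 1.5 0 0; 0 0 1.5 0 0"
}}

```text
t: 26.9
eef_pos: [534.6, 6.1, 96.5]
tcp_rot: [-3.082, -0.0, 1.719]
ft_force: [-0.4, -0.3, -0.1]
opening: 0.006
```

Request:
{"op": "send_rows", "data": {
  "plan": "0 0 1.5 0 0"
}}

```text
t: 27.0
eef_pos: [534.5, 6.0, 94.9]
tcp_rot: [-3.082, -0.0, 1.719]
ft_force: [0.2, 1.5, 0.0]
opening: 0.004
```

Request:
{"op": "send_rows", "data": {
  "plan": "0 0 1.5 0 0"
}}

```text
t: 27.1
eef_pos: [534.4, 6.0, 93.3]
tcp_rot: [-3.082, -0.0, 1.719]
ft_force: [-0.0, 0.6, -0.3]
opening: 0.003
```

Request:
{"op": "send_rows", "data": {
  "plan": "0 0 1.5 0 0"
}}

```text
t: 27.2
eef_pos: [534.5, 6.0, 92.2]
tcp_rot: [-3.082, -0.0, 1.719]
ft_force: [-5.5, 0.1, 25.0]
opening: 0.006
```

Request:
{"op": "send_rows", "data": {
  "plan": "0 0 1.5 0 0"
}}

```text
t: 27.3
eef_pos: [534.5, 6.0, 92.1]
tcp_rot: [-3.083, 0.0, 1.719]
ft_force: [-8.3, 0.6, 31.7]
opening: 0.006
```

Request:
{"op": "send_rows", "data": {
  "plan": "0 0 2 0 0"
}}

```text
t: 27.4
eef_pos: [534.5, 6.0, 92.1]
tcp_rot: [-3.084, 0.001, 1.719]
ft_force: [-9.2, 0.9, 30.9]
opening: 0.006
```

Request:
{"op": "send_rows", "data": {
  "plan": "0 0 2 0 0"
}}

```text
t: 27.5
eef_pos: [534.6, 6.0, 92.2]
tcp_rot: [-3.085, 0.001, 1.719]
ft_force: [-6.3, -0.1, 25.9]
opening: 0.003
```

The left side stops firmly at TCP z 92.1 under about 31 N. Now the right end of the fin.

Request:
{"op": "send_rows", "data": {
  "plan": "0 0 -6 0 0; -19 0 0 0 0; -18 0 0 0 0; 0 0 0 0 0"
}}

```text
t: 27.9
eef_pos: [540.9, -31.1, 99.8]
tcp_rot: [-3.088, 0.002, 1.721]
ft_force: [-0.2, 0.9, -0.2]
opening: 0.004
```

```bash
python3 plan.py 540 -30 96 1.72 0 30; python3 look.py s29 325 165 100 100 6 0.1
```

```text
t 27.9 pos [540.9 -31.1  99.8] rot [-3.088e+00  2.000e-03  1.721e+00] F [-0.2  0.9 -0.2] op 0.4 q [-0.17  0.51  1.82 -0.02  0.86 -0.3 ]
rows needed 1 dist [-0.9  1.1 -3.8] dyaw -0.001
1 -1 4 0.00 0
```

View pics/s29.png

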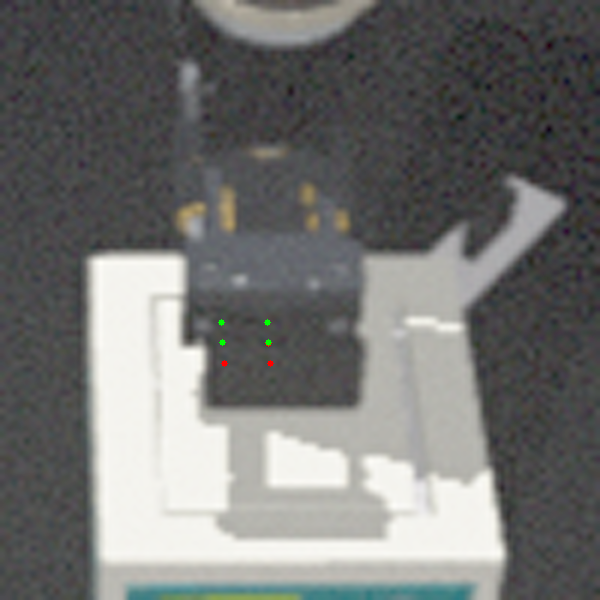

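Request:
{"op": "send_rows", "data": {
  "plan": "0 0 3 0 0; 0 0 2 0 0; 0 0 1.5 0 0"
}}

```text
t: 28.25
eef_pos: [539.9, -29.0, 92.6]
tcp_rot: [-3.087, 0.001, 1.721]
ft_force: [0.2, -0.7, -0.0]
opening: -0.0
```

Request:
{"op": "send_rows", "data": {
  "plan": "0 0 1.5 0 0"
}}

```text
t: 28.35
eef_pos: [539.9, -28.9, 92.1]
tcp_rot: [-3.087, 0.002, 1.722]
ft_force: [-9.2, -2.9, 34.1]
opening: 0.008
```

Request:
{"op": "send_rows", "data": {
  "plan": "0 0 1.5 0 0"
}}

```text
t: 28.45
eef_pos: [540.0, -28.9, 92.2]
tcp_rot: [-3.088, 0.003, 1.723]
ft_force: [-6.4, -3.2, 25.0]
opening: 0.005
```

Request:
{"op": "send_rows", "data": {
  "plan": "0 0 1.5 0 0"
}}

```text
t: 28.55
eef_pos: [540.0, -29.0, 92.2]
tcp_rot: [-3.089, 0.004, 1.724]
ft_force: [-5.4, -1.5, 19.6]
opening: 0.004
```

Both fin ends stop at the same height (92.1 and 92.2) under 20–34 N. Retreating to check with both cameras.

Request:
{"op": "send_rows", "data": {
  "plan": "0 0 -10 0 0; 0 0 -30 0 0; 0 0 -45 0 0; 0 0 -45 0 0; -40 0 0 0 0; -45 0 0 0 0; -45 0 0 0 0; -45 0 0 0 0"
}}

```text
t: 29.35
eef_pos: [574.8, -197.9, 231.2]
tcp_rot: [-3.091, 0.004, 1.735]
ft_force: [0.3, -0.2, 0.4]
opening: 0.004
```

Request:
{"op": "send_rows", "data": {
  "plan": "-45 0 0 0 0; -40 0 0 0 0; 0 0 0 0 0"
}}

```text
t: 29.65
eef_pos: [589.0, -289.1, 231.4]
tcp_rot: [-3.091, 0.005, 1.732]
ft_force: [-0.1, 0.6, -0.4]
opening: 0.006
```

Run:
```python
from h import *
from cell import env
s=env.state();print(s["t"],s["eef_pos"],s["tcp_rot"])
ps={n:shot(n,n+"30") for n in("scene","top")}; pickle.dump(ps,open("p30.pkl","wb"))
a=ps["scene"]["image"][200:280,330:420,::-1];cv2.imwrite("pics/s30c.png",cv2.resize(a,None,fx=7,fy=7,interpolation=cv2.INTER_CUBIC))
a=ps["top"]["image"][190:310,230:350,::-1];cv2.imwrite("pics/t30c.png",cv2.resize(a,None,fx=5,fy=5,interpolation=cv2.INTER_CUBIC))
```

```text
29.65 [ 589.03653948 -289.0714686   231.37290292] [-3.09108106  0.00510006  1.73208596]
```

View pics/s30c.png

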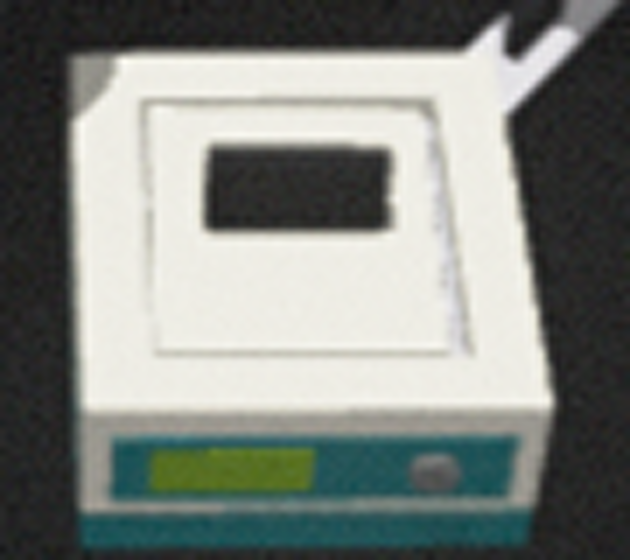

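View pics/t30c.png

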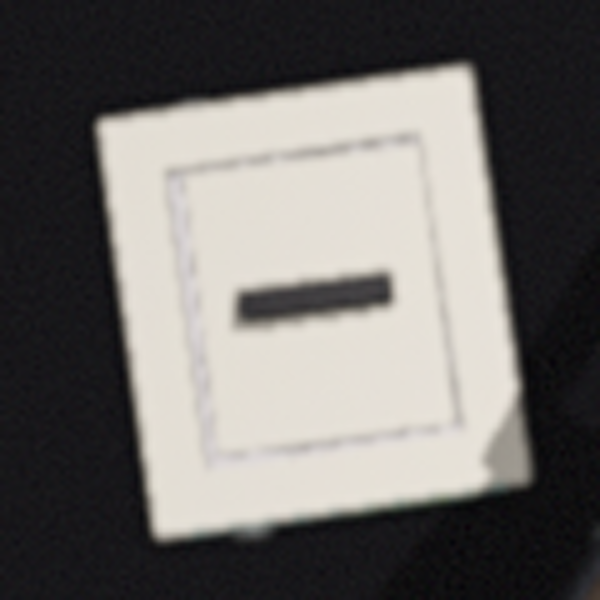

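Run:
```python
from h import *
ps=pickle.load(open("p30.pkl","rb")); T,S=ps["top"],ps["scene"]
us=uncrop([(389,231),(204,231),(208,145),(392,146)],(330,200),7)
ut=uncrop([(388,271),(236,291)],(230,190),5) # fin top +x edge: -y end, +y end
P=np.vstack([rect(14,70,12)[[0,1]],rect(14,70,48)[[2,3]]]); Pt=rect(14,70,48)[[1,0]]
# cover plate corners
cs=uncrop([(455,353),(157,353),(145,103)],(330,200),7); Pc=rect(130,110,12)[[0,1,2]]
ct=uncrop([(418,137),(461,427),(205,462),(185,170)],(230,190),5); Pct=rect(130,110,12)[[1,2,3,0]]
# heater rim as reference
hs=uncrop([(553,408),(82,412),(72,55)],(330,200),7); H=rect(190,170,80)
ht=uncrop([(472,65),(532,484),(157,542),(98,119)],(230,190),5)
r=least_squares(lambda x:np.r_[(proj(S,H[[0,1,2]]@Rz(x[2]).T+[x[0],x[1],x[3]])-hs).ravel(),(proj(T,H[[1,2,3,0]]@Rz(x[2]).T+[x[0],x[1],x[3]])-ht).ravel()],[537,-10,.165,0],loss="soft_l1")
print("heater",r.x.round(3),r.fun.round(1)); h=r.x
def f(x): 
    q=lambda P:P@Rz(x[2]).T+[x[0],x[1],x[3]]
    return np.r_[(proj(S,q(P))-us).ravel(),(proj(T,q(Pt))-ut).ravel(),(proj(S,q(Pc))-cs).ravel(),(proj(T,q(Pct))-ct).ravel()]
r=least_squares(f,[537,-12,.165,68],loss="soft_l1"); print("cover",r.x.round(3),r.fun.round(1)); print("rel z",r.x[3]-h[3], (Rz(h[2]).T@(np.r_[r.x[:2]-h[:2],0])).round(1))
```

```text
heater [ 5.37357e+02 -1.03580e+01  1.66000e-01  1.75900e+00] [-0.3 -0.   0.1 -0.3 -0.2 -0.2 -0.7  0.6 -0.4 -0.7  0.1 -1.2  0.5  0.7]
cover [ 5.37764e+02 -1.18330e+01  1.50000e-01  6.89640e+01] [-0.4  0.8 -0.1  0.6 -0.2 -0.4  0.1 -0.3  0.2 -0.4 -0.9 -0.3 -0.3 -0.4
 -0.3 -0.7  0.2  0.3  0.2  1.2 -1.  -0.2  2.  -0.8 -1.   0.9]
rel z 67.20536487301696 [ 0.2 -1.5  0. ]
```

View pics/scene30.png

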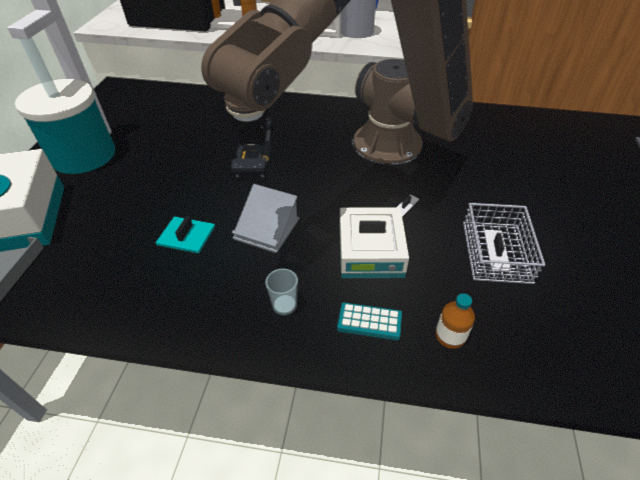

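The cover sits in the heater at (373,235) and the large strip is in the basket at (497,250). The bottle, beaker, keypad, decoy plate and small strip haven't moved, and the arm is clear. Handing in.

```bash
python3 -c "
from cell import job_done, env
print(job_done()); print(env.state()['t'])"
```

```text
the job is handed in; nothing more can be done
None
the job is handed in; nothing more can be done
```

The job is done and handed in at about 30 s of the 58 s allowed; `job_done()` reports no verdict. I lifted the large transport strip off the heater by its handle and dropped it into the wire basket. Then I took the cover from the stand, laid it in the recess and pressed it down at both ends of its fin.

**Last checks**
- **Height and level:** both fin ends stopped firmly at the same tool height (92.1 and 92.2 mm) under 20–34 N, well above the rails' 5 N each. A two-camera fit puts the cover's underside 67.2 mm above the heater's origin; fully home is 68 mm, so that agrees within the error of the pictures.
- **Position:** the cover sits about 1.5 mm towards −y, within its play.
- **Surroundings:** the strip lies flat in the basket. The bottle, beaker, keypad, small strip and turquoise plate look unmoved. The arm is clear of everything.

**What went wrong or disagreed**
- **First strip grasp:** I lifted before the slow fingers had closed, so nothing was gripped. I reopened and repeated it.
- **Finger tips:** they showed up 20–35 mm above the reported TCP, so I set heights by force and picture instead.
- **Tool tilt:** the tool drifted about 4° off vertical, so the cover went in slightly tilted until contact and pressing levelled it.
- **Pressing force:** it reached about 52 N at the wrist for a moment while pressing through the gripped fin, below the 120 N limit.

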